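Cap the fretsaw-blade tubes

TASK

Two of the blade tubes in the leaning rack are open and their two wooden caps stand on the bench. The caps look alike, but each fits only one of the tubes: find out by trying which belongs where, and put each cap on its own tube, pushed fully home on the rim. Leave the other things on the bench where they are.

Things in the scene. Friction and masses are not known exactly. Their poses are not given: they have to be found in the camera images.
- cap_a_mid (a point): Centre (half-way up) of one loose beech cap; z is its axis, knob end positive. 74 mm tall: a round body 68 mm across, 34 mm high, and on it a plain round knob 34 mm across, 40 mm tall (from 3 mm below this point to 37 mm above it). Starts standing on the bench, mouth down, knob up. About 110 g. It fits the thinner or the wider tube: not told which.
- cap_b_mid (a point): Same for the other cap, identical outside; it fits the other tube. In each underside is a ring groove 24 mm deep: the skirt goes over the tube and the plug (end 4 mm inside the skirt's mouth) into it; both have bevelled edges. On its own tube the groove has 1.4 mm of play all round; on the other tube the cap stops 17 mm or more short of home.
- place_1 (a point): Centre of the tube mouth, at rim height, in the left place of the rack as the robot sees it; z points out of the tube along its axis, leaning 30 degrees from upright, over towards the robot; y runs level along the row, to the left. A cap fully home rests its groove's floor on the rim, so that its centre is 13 mm beyond this point along z.
- place_2 (a point): Same for the middle place. The fixed plywood rack, 360 mm wide, holds three grey plastic tubes 150 mm long in a row, 100 mm apart, rims about 175 mm above the bench; the upper 50 mm stand free. One tube, in any place, already has its cap on (fixed). The other two are open: one 48 mm across (bore 42), one 55 mm across (bore 49), either way round.
- place_3 (a point): Same for the right place of the rack, the nearest to the loose caps.
- capped_knob (a point): Top centre of the knob of the cap already on the third tube (fixed); it stands 50 mm out along z from that place's mouth point: the place nearest to it is the one that is taken.
- sanding_block: Bystander: cork sanding block lying flat, 105 x 60 x 28 mm high; origin at the centre of its underside.
- gouge: Bystander: carving gouge lying flat, 275 mm long, 26 mm high, beech handle; origin at the centre of its underside.
- inlay: Bystander: butterfly-shaped wooden inlay piece lying flat, about 125 x 145 mm, 12 mm high; origin at the centre of its underside.
- wax_tin: Bystander: closed round aluminium tin, 76 mm across, 45 mm high; origin at the centre of its underside.
- glue: Bystander: white glue bottle standing upright, 64 mm across, 170 mm high; origin at the centre of its underside.
- brush: Bystander: flat brush lying flat, 190 mm long, 14 mm high; origin at the centre of its underside.
There are look-alikes about, which are no part of the job. What is shaped like the part that bears cap_a_mid but black or purple is not meant. Leave any red look-alike of the part that bears cap_b_mid alone.

How it is judged:
By the outcome, as a careful person would: the job done as asked, in the order asked, and still so for the second after the job is handed in, with the robot touching nothing.
It also fails if it takes over 64 s, if anything falls off the work surface, if the arm or the gripper's body presses on something with over 40 N, if the wrist force passes 120 N, or if a joint passes its speed limit or range.

ROBOT

A 7-joint arm with a two-finger parallel gripper is mounted at the origin on the work surface. World frame = base frame: x ahead of the robot, y to its left, z up, the work surface at z = 0. Lengths are in m, angles in rad, forces in N, time in s.
With the tool pointing down it reaches from about 0.425 to 0.925 m from the base axis. Payload 6.8 kg.
Tool frame: the origin (TCP) lies on the centre line of the jaws, within the pads' length; the fingertips stand 25 mm ahead of it and the grasp point (between the pads) lies 6 mm ahead of it; z points along the fingers, y is the direction in which the jaws open and shut (so a half turn about z gives the same grasp; the last joint's range is limited). The gripper opens to 85 mm and grips with 20 to 120 N. Pads are 22 mm wide; open, the fingers measure 114 mm over their backs; the gripper's body (76 mm by 85 mm) begins 54 mm behind the grasp point. The pads swing forward as they close: fully open they stand 13 mm farther back than shut.
Start: joints at [1.095, 0.477, 0.022, 1.555, -0.011, 1.109, -0.083], TCP at [0.243, -0.63, 0.256] pointing down, gripper open.
Joint ranges: [-2.96, 2.96], [-0.34, 2.1], [-1.41, 1.46], [0.24, 2.44], [-1.37, 4.51], [0.17, 1.92], [-2.96, 2.96]. Speed limits (rad/s): [2.39, 2.39, 3.14, 3.14, 3.14, 3.14, 3.14].

INTERFACE

Orientations are given as a unit quaternion [w, x, y, z].
In Python, from station import status, cams, order, models gives the robot as it stands.
- The arm moves only by the tool move_arm, never from a script. Its argument "steps" is one flat list of numbers, 7 for each row, row after row: the gripper's target within -1 to 1 (fully open at 1, half-way at 0, shut at -1), then the shift along the world's x, y, z in cm, then the turn, a rotation vector about the world's x, y, z in degrees. A call has 1 to 8 rows; each row shifts and turns the commanded pose from where the row before left it; what a row does not reach is not made up. A row lasts 1/10 s, in which the tool goes at most 50 mm and 8.59 degrees, less where a joint would pass 70% of its speed; a pose out of reach is approached as far as the arm can. A call with a gripper value outside its range is refused whole. The fingers move at their own pace and stop on an object; "newtons" is the grip in N (left out, the last holds). Time passes only in rows, so rows that do not move let the fingers close. It gives the time, the measured TCP pose, the force and the opening at its end, in the units of the state.
- status.get_obs(): the state, without advancing time (a new reading comes with each control period).
- cams.read_camera(name): name is "scene" or "top" or "wrist"; returns a dict with "pixels" (480x640x3 uint8, red, green, blue), "mtx" (3x3 intrinsics, pixels), "T" (4x4, takes a point from camera to world coordinates); the wrist camera has in their place "T_tool_cam" (4x4, takes a point from camera to tool coordinates, whose origin is the TCP and whose axes are the flange's). Camera axes: x right, y down, z forward; pixel columns grow to the right and rows downward; lengths in m; the calibration is good to about 2 mm. A picture is of the moment at which its call begins: read the wrist's pose just before it. There is no depth.
- order.hand_in(): hands the job in, once; it reports no verdict.
Trained networks look in the newest picture that a camera, given by its name, has taken for a name from the list of things; names that differ only in an ending like _2 or _b are one class to them, and where a whole thing is asked for, a point or a joint stands for the part that bears it (a point fixed in the world has none). Each returns a list of dicts, best first, with "score" (0 to 1); they miss things now and then, are a little off and sometimes report something else, mostly with a low value. They report only what shows in the picture. A call takes as long as a camera call. They do not tell look-alikes from the thing itself.
- models.silhouettes(camera, query): "region" (480x640 bool, what is visible of it) and "box" ([centre column, centre row, width, height] in pixels, round what is visible of it).
- models.place_of(camera, query): "position" ([row, column] in pixels: a listed point, or the origin of a listed thing).
The state is a dict: "t": time; "q": joint angles; "joint_vel": joint speeds; "joint_torque": joint torques, N m; "eef_pos": TCP position; "tool_rot": TCP orientation; "contact_force": force on the tool from outside, world axes, zero at the start; "torque": the same for the moment, N m; "gripper_width": opening from 0.0 (shut) to 1.0 (fully open).
Only numpy, scipy, OpenCV 4.12 (cv2) and the standard library are available. Lean on these libraries where they do the work, as an engineer would, in place of code of your own. Each camera call takes 0.05 s, during which the arm holds its last target.

## Working session

There is one attempt and no reset: what is moved stays moved. The work goes in short steps, Python scripts to look and compute and a tool call to move; the robot and the scene stay as the last step left them, time stands still between calls to the robot, and variables do not carry over. Pictures are saved under pics/ and viewed, and the job is handed in when it is done.

Besides the shell and the picture viewer there is one more tool, called after "Request:" as name(argument=value, ...) on one line, values as JSON. move_arm: Moves the arm, as the interface text tells. Its arguments: {"type":"object","properties":{"steps":{"type":"array"},"newtons":{"type":"number"}},"required":["steps"]}

```bash
ls; mkdir -p pics
cat > h.py <<'E'
import numpy as np, cv2
from station import status, cams, order, models
from scipy.spatial.transform import Rotation as R
def snap(n,f):
    c=cams.read_camera(n); cv2.imwrite('pics/'+f,c['pixels'][:,:,::-1]); return c
def ray(c,row,col,T=None):
    T=c['T'] if T is None else T
    d=np.linalg.inv(c['mtx'])@[col,row,1]; return T[:3,3],T[:3,:3]@d
def onz(c,row,col,z,T=None):
    o,d=ray(c,row,col,T); return o+d*(z-o[2])/d[2]
def tri(obs):
    A=np.zeros((3,3));b=np.zeros(3)
    for o,d in obs:
        d=d/np.linalg.norm(d);P=np.eye(3)-np.outer(d,d);A+=P;b+=P@o
    p=np.linalg.solve(A,b)
    res=[np.linalg.norm((np.eye(3)-np.outer(d,d)/(d@d))@(p-o)) for o,d in obs]
    return p,res
def proj(c,p,T=None):
    T=c['T'] if T is None else T
    q=c['mtx']@(T[:3,:3].T@(np.asarray(p)-T[:3,3])); return q[:2]/q[2]
def toolT():
    s=status.get_obs();T=np.eye(4);w=s['tool_rot'];T[:3,:3]=R.from_quat([w[1],w[2],w[3],w[0]]).as_matrix();T[:3,3]=s['eef_pos'];return T
E
python3 - <<'E'
from h import *
print(status.get_obs())
for n in ['scene','top']:
    c=snap(n,n+'1.png'); print(n,c['T'].round(3).tolist(),c['mtx'].round(1).tolist())
    for q in ['cap_a_mid','cap_b_mid','place_1','place_2','place_3','capped_knob']:
        print(q,[(np.round(r['position'],1).tolist(),round(float(r['score']),2)) for r in models.place_of(n,q)])
E
```

```text
pics
{'t': 0.0, 'q': array([ 1.09493425,  0.47778942,  0.02235689,  1.55648553, -0.011523  ,
        1.1092851 , -0.08309537]), 'joint_vel': array([-6.17258539e-04,  2.54800883e-05, -1.83773844e-04, -1.74237241e-03,
       -7.08179913e-04, -3.50038818e-04,  1.25828688e-03]), 'joint_torque': array([ 2.09892814e-04, -5.96451795e+01,  1.60823911e+00, -2.81191367e+01,
        1.25412340e-02,  9.47741442e-03,  2.55452346e-05]), 'eef_pos': array([ 0.24246411, -0.62934933,  0.25531877]), 'tool_rot': array([-8.90669498e-04,  9.83141014e-01,  1.82846658e-01, -2.28799227e-04]), 'contact_force': array([-0.55030433, -0.2238317 ,  0.63642286]), 'torque': array([ 0.00368201,  0.03852967, -0.02692672]), 'gripper_width': 1.0052305010430829}
scene [[-0.192, 0.773, -0.605, 1.426], [0.981, 0.152, -0.118, 0.165], [0.001, -0.616, -0.788, 1.345], [0.0, 0.0, 0.0, 1.0]] [[581.7, 0.0, 320.3], [0.0, 581.7, 239.7], [0.0, 0.0, 1.0]]
cap_a_mid [([194.4, 264.9], 0.97), ([232.3, 255.3], 0.9), ([263.5, 245.2], 0.87)]
cap_b_mid [([263.7, 190.8], 0.87), ([225.6, 199.2], 0.64), ([189.8, 205.7], 0.56)]
place_1 [([280.1, 390.7], 0.86), ([273.1, 354.3], 0.85), ([270.5, 310.5], 0.56)]
place_2 [([280.1, 390.7], 0.86), ([273.1, 354.3], 0.85), ([270.5, 310.5], 0.56)]
place_3 [([280.1, 390.7], 0.86), ([273.1, 354.3], 0.85), ([270.5, 310.5], 0.56)]
capped_knob [([253.9, 353.6], 0.76)]
top [[-0.011, -0.997, 0.081, 0.345], [-1.0, 0.012, 0.005, -0.044], [-0.006, -0.081, -0.997, 1.821], [0.0, 0.0, 0.0, 1.0]] [[609.6, 0.0, 319.5], [0.0, 609.6, 221.0], [0.0, 0.0, 1.0]]
cap_a_mid [([290.8, 381.5], 0.87), ([203.0, 382.5], 0.84)]
cap_b_mid [([195.5, 431.5], 0.61), ([237.7, 440.2], 0.58)]
place_1 [([177.1, 234.4], 0.97), ([169.6, 309.7], 0.93), ([173.3, 273.9], 0.65)]
place_2 [([177.1, 234.4], 0.97), ([169.6, 309.7], 0.93), ([173.3, 273.9], 0.65)]
place_3 [([177.1, 234.4], 0.97), ([169.6, 309.7], 0.93), ([173.3, 273.9], 0.65)]
capped_knob [([176.1, 271.6], 0.71)]
```

View pics/scene1.png

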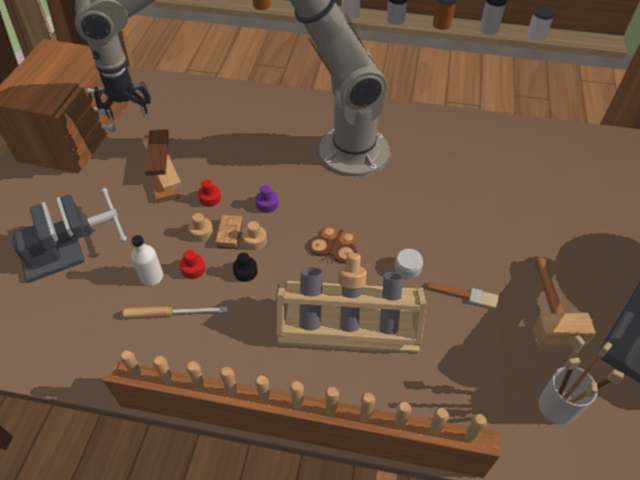

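View pics/top1.png

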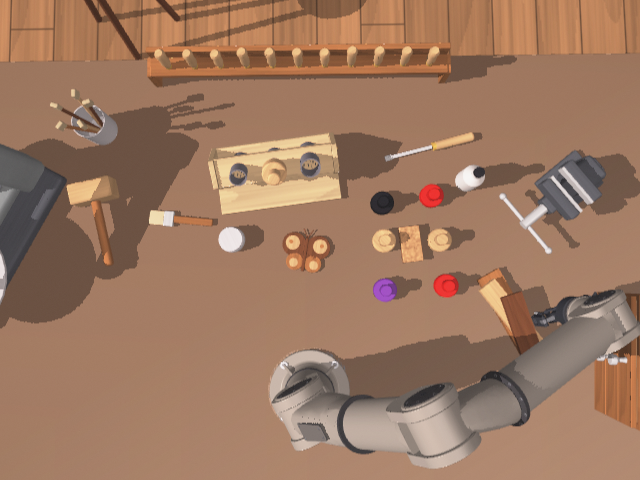

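Run:
```python
from h import *
cs=cams.read_camera('scene'); ct=cams.read_camera('top')
a=[(r['position'],r['score']) for r in models.place_of('top','cap_a_mid')+models.place_of('top','cap_b_mid')]
print([(np.round(p,1).tolist(),round(float(s),2)) for p,s in a])
for p,z in [((240,384),.060),((240,440),.060)]: print('cap top guess',onz(ct,*p,z))
for ps,pt in [((232.3,255.3),(240.5,384)),((225.6,199.2),(240,440))]:
    print('cap',onz(cs,*ps,.037),onz(ct,*pt,.037))
for n,s,t in [('p1',(280.1,390.7),(177.1,234.4)),('p2',(273.1,354.3),(173.3,273.9)),('p3',(270.5,310.5),(169.6,309.7)),('knob',(253.9,353.6),(176.1,271.6))]:
    p,r=tri([ray(cs,*s),ray(ct,*t)]);print(n,p.round(4),np.round(r,4), onz(cs,*s,.175).round(4),onz(ct,*t,.175).round(4))
for n,c in (('scene',cs),('top',ct)):
  for q in ['sanding_block','gouge','inlay','wax_tin','glue','brush']:
    r=models.place_of(n,q)
    if r: print(n,q,onz(c,*r[0]['position'],0).round(3),round(float(r[0]['score']),2))
im=ct['pixels'][:,:,::-1]; cv2.imwrite('pics/crop_caps.png',cv2.resize(im[170:310,350:490],None,fx=4,fy=4,interpolation=cv2.INTER_CUBIC))
im=cs['pixels'][:,:,::-1]; cv2.imwrite('pics/crop_rack.png',cv2.resize(im[230:360,265:435],None,fx=4.5,fy=4.5,interpolation=cv2.INTER_CUBIC))
```

```text
[([237.4, 384.3], 0.96), ([204.4, 385.1], 0.86), ([288.5, 384.1], 0.75), ([252.9, 308.5], 0.37), ([196.1, 432.4], 0.94), ([287.2, 445.8], 0.69), ([236.4, 442.1], 0.57)]
cap top guess [ 0.43088175 -0.21989854  0.06      ]
cap top guess [ 0.42897863 -0.38142705  0.06      ]
cap [ 0.43099355 -0.21979331  0.037     ] [ 0.43054613 -0.22217002  0.037     ]
cap [ 0.43829153 -0.38648682  0.037     ] [ 0.43008192 -0.38583813  0.037     ]
p1 [0.6049 0.1896 0.1611] [0.0082 0.0082] [0.6165 0.1813 0.175 ] [0.6017 0.1958 0.175 ]
p2 [0.6111 0.0898 0.1716] [0.0016 0.0016] [0.6131 0.0915 0.175 ] [0.6108 0.088  0.175 ]
p3 [ 0.6214 -0.0128  0.169 ] [0.0033 0.0033] [ 0.6262 -0.0151  0.175 ] [ 0.6197 -0.0098  0.175 ]
knob [0.5951 0.0871 0.2288] [0.0027 0.0027] [0.5556 0.0806 0.175 ] [0.6031 0.0943 0.175 ]
scene sanding_block [ 0.432 -0.301  0.   ] 0.89
scene gouge [ 0.699 -0.354  0.   ] 0.79
scene inlay [0.389 0.015 0.   ] 0.69
scene wax_tin [0.449 0.221 0.   ] 0.92
scene glue [ 0.623 -0.476  0.   ] 0.74
scene brush [0.502 0.393 0.   ] 0.74
top sanding_block [ 0.416 -0.3    0.   ] 0.93
top gouge [ 0.711 -0.348  0.   ] 0.76
top inlay [0.398 0.    0.   ] 0.78
top wax_tin [0.438 0.23  0.   ] 0.72
top glue [ 0.605 -0.477  0.   ] 0.55
top brush [0.506 0.399 0.   ] 0.84
```

View pics/crop_caps.png

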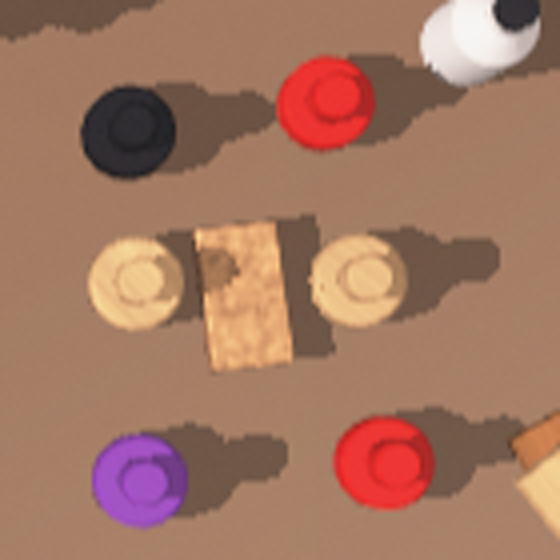

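View pics/crop_rack.png

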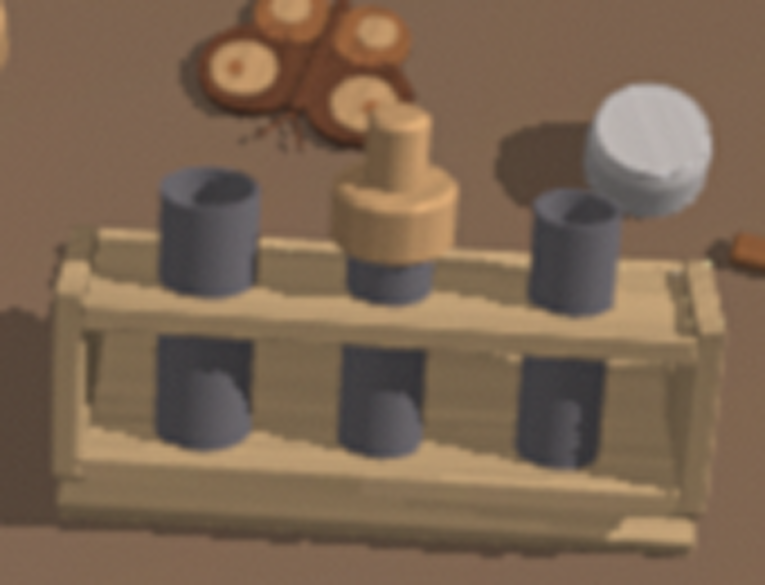

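Request:
move_arm(steps=[1, 2, 4, 1, 0, 0, -4, 1, 2, 4, 1, 0, 0, -4, 1, 2, 4, 1, 0, 0, -4, 1, 2, 4, 1, 0, 0, -4.4, 1, 2, 4, 0, 0, 0, 0, 1, 2, 4, 0, 0, 0, 0, 1, 2, 4, 0, 0, 0, 0, 1, 2, 4, 0, 0, 0, 0])

```text
t: 2.3
eef_pos: [0.4033, -0.3082, 0.2967]
tool_rot: [0.0, 0.999, 0.041, 0.0]
contact_force: [0.9, -0.0, 0.1]
gripper_width: 1.001
```

Run:
```python
from h import *
T=toolT();c=snap('wrist','w1.png');print(T.round(3),c['T_tool_cam'].round(3),status.get_obs()['t'])
Tc=T@c['T_tool_cam']
for q in ['cap_a_mid','cap_b_mid']:
  for r in models.place_of('wrist',q): print(q,np.round(r['position'],1),round(float(r['score']),2),onz(c,*r['position'],.037,Tc).round(4))
```

```text
[[ 0.997  0.081  0.001  0.403]
 [ 0.081 -0.997 -0.001 -0.308]
 [ 0.001  0.001 -1.     0.297]
 [ 0.     0.     0.     1.   ]] [[ 0.    -0.963 -0.268  0.066]
 [ 1.     0.     0.001 -0.001]
 [-0.    -0.268  0.963 -0.118]
 [ 0.     0.     0.     1.   ]] 2.35
cap_a_mid [ 38.5 237.4] 0.93 [ 0.5452 -0.2178  0.037 ]
cap_a_mid [301.3 238.4] 0.85 [ 0.2853 -0.2243  0.037 ]
cap_a_mid [165.1 243. ] 0.75 [ 0.4324 -0.2257  0.037 ]
cap_b_mid [305.2 402.4] 0.75 [ 0.2953 -0.4034  0.037 ]
cap_b_mid [ 28.8 406.1] 0.73 [ 0.5657 -0.3693  0.037 ]
cap_b_mid [177.6 407.9] 0.58 [ 0.4335 -0.3898  0.037 ]
```

View pics/w1.png

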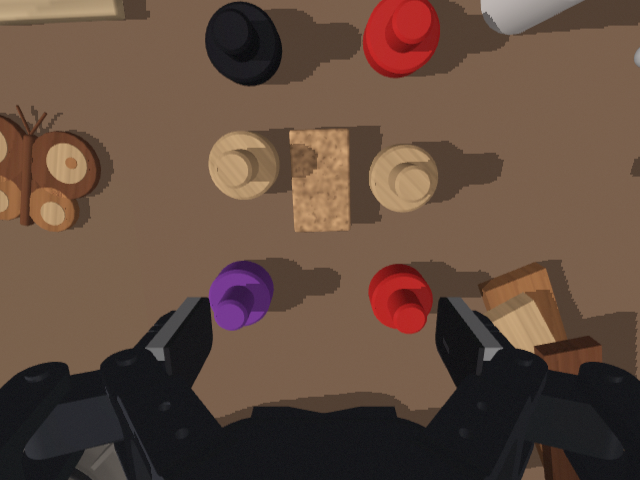

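```bash
cat >> h.py <<'E'
def cyl(rs,zs,n=48):
    t=np.linspace(0,2*np.pi,n,endpoint=False)
    return [np.array([[r*np.cos(a),r*np.sin(a),z] for z in zz for a in t]) for r,zz in zip(rs,zs)]
PARTS=cyl([.034,.017],[(-.037,-.003),(-.003,.037)])
def render(c,T,p,Rm=np.eye(3),parts=PARTS):
    m=np.zeros((480,640),np.uint8)
    for P in parts:
        W=P@Rm.T+p; q=(W-T[:3,3])@T[:3,:3]@c['mtx'].T; q=q[:,:2]/q[:,2:]
        cv2.fillConvexPoly(m,cv2.convexHull((q*16).round().astype(np.int32)),1,shift=4)
    return m>0
def fitcap(c,T,reg,p0,z=.037):
    from scipy.optimize import minimize
    f=lambda v:-( (m:=render(c,T,np.array([v[0],v[1],z])))&reg).sum()/(m|reg).sum()
    r=minimize(f,p0[:2],method='Nelder-Mead',options=dict(initial_simplex=[p0[:2],p0[:2]+[.006,0],p0[:2]+[0,.006]],xatol=2e-4,fatol=1e-4))
    return r.x,-r.fun
E
python3 - <<'E'
from h import *
T0=toolT();w=cams.read_camera('wrist');w['T']=T0@w['T_tool_cam']
for n,c in [('wrist',w),('top',cams.read_camera('top')),('scene',cams.read_camera('scene'))]:
  for q in ['cap_a_mid','cap_b_mid']:
    for r in models.silhouettes(n,q):
      col=c['pixels'][r['region']].mean(0)
      p=onz(c,r['box'][1],r['box'][0],.037,c['T'])
      x,i=fitcap(c,c['T'],r['region'],p)
      print(n,q,round(float(r['score']),2),np.round(r['box'],1),col.round(),x.round(4),round(i,3))
E
```

```text
wrist cap_a_mid 0.97 [245.1 166.5  71.6  73.6] [162. 132.  98.] [ 0.4309 -0.2239] 0.979
wrist cap_a_mid 0.93 [244.7  45.4  79.9  87.7] [26. 25. 28.] [ 0.5419 -0.221 ] 0.943
wrist cap_a_mid 0.88 [243.1 296.6  66.   71.5] [ 91.  46. 111.] [ 0.2875 -0.2239] 0.966
wrist cap_b_mid 0.96 [406.  179.6  72.3  66.1] [168. 137. 101.] [ 0.4315 -0.3867] 0.958
wrist cap_b_mid 0.94 [403.1  40.   78.1  80. ] [168.  38.  36.] [ 0.5629 -0.3675] 0.969
wrist cap_b_mid 0.9 [401.1 303.6  66.1  71.4] [155.  33.  31.] [ 0.2981 -0.4029] 0.92
top cap_a_mid 0.77 [386.  242.7  25.7  24.6] [223. 179. 128.] [ 0.4315 -0.222 ] 0.928
top cap_a_mid 0.6 [383.9 290.8  21.5  28. ] [147.  77. 174.] [ 0.285  -0.2225] 0.902
top cap_a_mid 0.6 [381.4 205.7  20.6  23.7] [50. 45. 47.] [ 0.5441 -0.2195] 0.949
top cap_b_mid 0.84 [432.  196.3  23.4  20.2] [218.  49.  46.] [ 0.5634 -0.3663] 0.912
top cap_b_mid 0.66 [275.2 174.9 138.6  83.9] [213. 180. 136.] [0.5682 0.1508] 0.069
scene cap_a_mid 0.95 [246.6 268.   21.8  30.4] [34. 31. 32.] [ 0.5448 -0.2224] 0.9
scene cap_a_mid 0.89 [265.1 196.7  26.   30.4] [ 92.  48. 111.] [ 0.2899 -0.2225] 0.872
scene cap_a_mid 0.62 [257.4 234.5  24.5  28.8] [155. 121.  86.] [ 0.4317 -0.2243] 0.905
scene cap_b_mid 0.88 [193.2 264.1  25.3  30.9] [154.  37.  33.] [ 0.5671 -0.3687] 0.906
scene cap_b_mid 0.7 [200.2 228.4  24.9  25. ] [149. 117.  83.] [ 0.4338 -0.386 ] 0.883
scene cap_b_mid 0.64 [208.8 191.1  24.7  29.6] [149.  34.  31.] [ 0.2958 -0.4033] 0.85
```

Request:
move_arm(steps=[1, 1.4, 4.2, -3, 0, 0, 0, 1, 1.4, 4.25, -3, 0, 0, 0, 1, 0, 0, -4, 0, 0, 0, 1, 0, 0, -4, 0, 0, 0, 1, 0, 0, -4, 0, 0, 0, 1, 0, 0, -3, 0, 0, 0, 1, 0, 0, -2.5, 0, 0, 0, 1, 0, 0, 0, 0, 0, 0], newtons=80)

```text
t: 3.7
eef_pos: [0.4267, -0.2305, 0.0627]
tool_rot: [-0.001, 0.999, 0.041, -0.003]
contact_force: [-0.2, 0.6, 1.0]
gripper_width: 1.0
```

Run:
```python
from h import *
print(toolT().round(4));c=snap('wrist','w2.png')
```

```text
[[ 0.9967  0.0812 -0.0056  0.4267]
 [ 0.0812 -0.9967  0.0024 -0.2305]
 [-0.0054 -0.0028 -1.      0.0627]
 [ 0.      0.      0.      1.    ]]
```

View pics/w2.png

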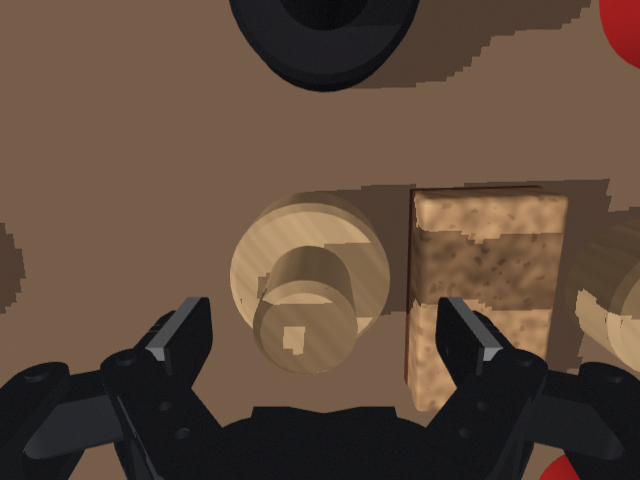

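Request:
move_arm(steps=[1, 0.4, 0.7, 0, 0, 0, 0, 1, 0, 0, 0, 0, 0, 0, -1, 0, 0, 0, 0, 0, 0, -1, 0, 0, 0, 0, 0, 0, -1, 0, 0, 0, 0, 0, 0, -1, 0, 0, 0, 0, 0, 0, -1, 0, 0, 0, 0, 0, 0, -1, 0, 0, 0, 0, 0, 0])

```text
t: 4.55
eef_pos: [0.4329, -0.2246, 0.0659]
tool_rot: [0.0, 0.999, 0.041, 0.0]
contact_force: [-1.8, -0.1, 5.5]
gripper_width: 0.379
```

Run:
```python
from h import *
T0=toolT();print(T0.round(4));w=snap('wrist','w3.png');w['T']=T0@w['T_tool_cam']
# rack points rough refit from the wrist are later
```

```text
[[ 9.967e-01  8.110e-02  5.000e-04  4.329e-01]
 [ 8.110e-02 -9.967e-01 -6.000e-04 -2.246e-01]
 [ 4.000e-04  6.000e-04 -1.000e+00  6.590e-02]
 [ 0.000e+00  0.000e+00  0.000e+00  1.000e+00]]
```

View pics/w3.png

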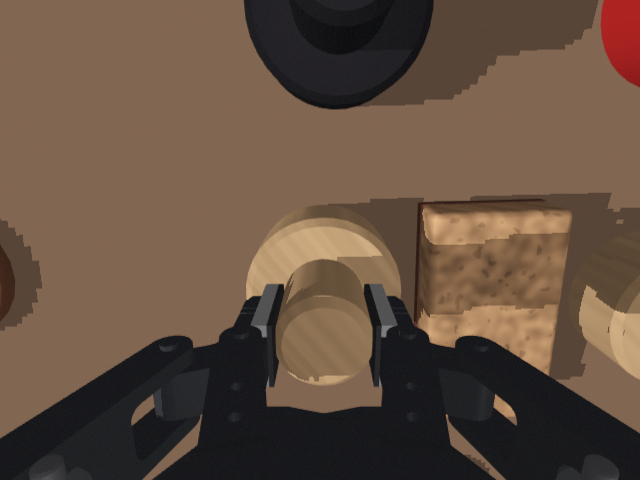

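Request:
move_arm(steps=[-1, 0, 0, 4, 0, 0, 0, -1, 0, 0, 4, 0, 0, 0, -1, 1.5, 4, 2, 0, 0, 0, -1, 1.5, 4, 2, 0, 0, 0, -1, 1.5, 4, 2, 0, 0, 0, -1, 1.5, 4, 2, 0, 0, 0, -1, 1.5, 4, 2, 0, 0, 0, -1, 1.5, 4, 2, 0, 0, 0])

```text
t: 5.4
eef_pos: [0.5227, 0.0173, 0.2661]
tool_rot: [0.0, 0.999, 0.041, -0.0]
contact_force: [1.1, -0.2, -1.6]
gripper_width: 0.376
```

Request:
move_arm(steps=[-1, 0, 4, 4, 0, 0, 0, -1, 0, 3, 4, 0, 0, 0, -1, 0, 0, 3, 0, 0, 0, -1, 0, 0, 0, 0, 0, 0, -1, 0, 0, 0, 0, 0, 0])

```text
t: 5.9
eef_pos: [0.5226, 0.0808, 0.3706]
tool_rot: [0.0, 0.999, 0.041, 0.0]
contact_force: [0.1, -0.3, -2.7]
gripper_width: 0.378
```

Run:
```python
from h import *
T0=toolT();print(T0.round(4));w=snap('wrist','w4.png');w['T']=T0@w['T_tool_cam']
for q in ['place_1','capped_knob']:
  for r in models.place_of('wrist',q): print(q,np.round(r['position'],1),round(float(r['score']),2),onz(w,*r['position'],.175 if q=='place_1' else .218).round(4))
```

```text
[[ 9.967e-01  8.110e-02  2.000e-04  5.226e-01]
 [ 8.110e-02 -9.967e-01 -4.000e-04  8.080e-02]
 [ 2.000e-04  5.000e-04 -1.000e+00  3.706e-01]
 [ 0.000e+00  0.000e+00  0.000e+00  1.000e+00]]
place_1 [108.3 200.2] 0.94 [0.5993 0.1851 0.175 ]
place_1 [ 96.6 454.4] 0.86 [ 0.6242 -0.0133  0.175 ]
capped_knob [108.3 201.4] 0.66 [0.5978 0.1708 0.218 ]
```

View pics/w4.png

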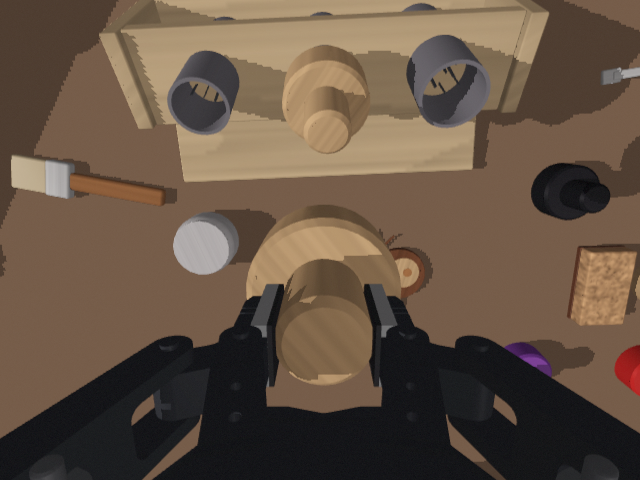

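Run:
```python
import cv2
im=cv2.imread('pics/w4.png')
a=cv2.resize(im[30:150,150:270],None,fx=5,fy=5,interpolation=cv2.INTER_CUBIC)
b=cv2.resize(im[25:145,390:510],None,fx=5,fy=5,interpolation=cv2.INTER_CUBIC)
cv2.imwrite('pics/r1.png',a[:, :]);cv2.imwrite('pics/r3.png',b)
```

```text
(no output)
```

View pics/r1.png

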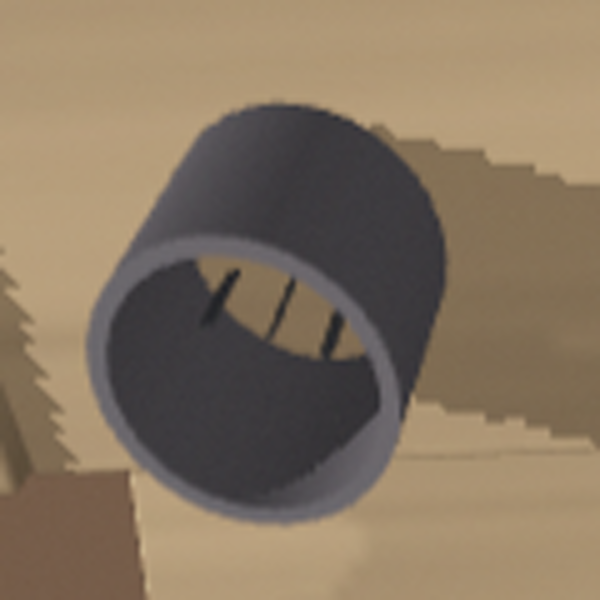

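View pics/r3.png

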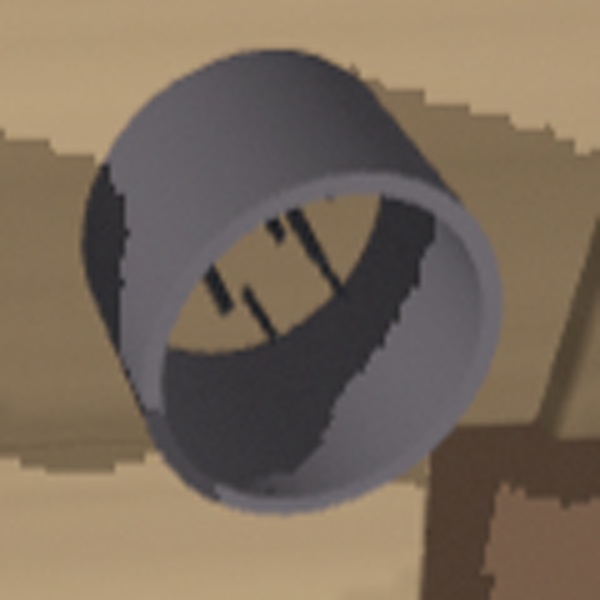

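```bash
cat > fit.py <<'E'
from h import *
from scipy.optimize import least_squares
def axes(yaw):
    y=np.array([-np.sin(yaw),np.cos(yaw),0]); fx=np.array([np.cos(yaw),np.sin(yaw),0])
    z=-.5*fx+np.sqrt(.75)*np.array([0,0,1]); x=np.cross(y,z); return x,y,z
def rim(c,T,p,yaw,r,n=200):
    x,y,z=axes(yaw);t=np.linspace(0,2*np.pi,n)
    W=p+r*(np.outer(np.cos(t),x)+np.outer(np.sin(t),y))
    q=(W-T[:3,3])@T[:3,:3]@c['mtx'].T; return q[:,:2]/q[:,2:]
def fit(c,T,A,B,rA=.024,rB=.0275,x0=(.604,.187,.175,.08)):
    def res(v):
        p=np.array(v[:3]);_,y,_=axes(v[3]);out=[]
        for P,pp,r in ((A,p,rA),(B,p-.2*y,rB)):
            if len(P)==0: continue
            e=rim(c,T,pp,v[3],r); out+=list(np.sqrt(((P[:,None]-e[None])**2).sum(-1)).min(1))
        return out
    s=least_squares(res,x0,x_scale=[.01,.01,.01,.05],diff_step=1e-4); v=s.x; return v,v[:3]-.2*axes(v[3])[1],np.sqrt(2*s.cost/len(s.fun))
A=np.array([(87,345),(118,278),(165,245),(218,237),(270,250),(330,290),(375,345),(393,455),(350,503),(283,523),(210,505),(140,450),(100,395)])/5.+[150,30]-.4
B=np.array([(500,310),(478,225),(440,190),(385,173),(320,180),(255,212),(200,262),(160,320),(143,385),(175,465),(215,497),(285,513),(350,500),(420,460),(475,390)])/5.+[390,25]-.4
E
python3 - <<'E'
from fit import *
T0=toolT();w=cams.read_camera('wrist');T=T0@w['T_tool_cam']
for a,b in ((.024,.0275),(.0275,.024)): print(fit(w,T,A,B,a,b))
v,p3,_=fit(w,T,A,B)
im=w['pixels'][:,:,::-1].copy()
for p,r in((v[:3],.024),(p3,.0275)): cv2.polylines(im,[np.round(rim(w,T,p,v[3],r)*16).astype(np.int32)],True,(0,255,0),1,shift=4)
cv2.imwrite('pics/rimfit.png',cv2.resize(im[20:160,150:520],None,fx=2,fy=2))
cs=cams.read_camera('scene');ct=cams.read_camera('top')
for p in (v[:3],p3): print(proj(cs,p)[::-1],proj(ct,p)[::-1])
# held cap fit in the tool frame
for r in models.silhouettes('wrist','cap_a_mid'):
  print(r['score'],r['box'],w['pixels'][r['region']].mean(0))
print(status.get_obs()['t'])
E
```

```text
(array([0.59857679, 0.18521207, 0.17273156, 0.12509151]), array([ 0.62352989, -0.01322519,  0.17273156]), np.float64(0.931388480179549))
(array([0.59766219, 0.18459778, 0.1719993 , 0.13404294]), array([ 0.62439057, -0.01360816,  0.1719993 ]), np.float64(4.5096210158032015))
[274.91233441 393.06894441] [178.29702399 238.38906857]
[270.28496589 311.49253201] [168.34924828 310.97359998]
0.77 [571.1, 190.1, 86.5, 59.5] [26.37809496 25.21322458 27.51092339]
0.6 [323.9, 295.4, 150.5, 183.1] [135.80388123 109.17081851  79.55571619]
0.6 [528.8, 359.6, 51.1, 31.2] [ 81.74418605  41.55523256 101.1119186 ]
0.24 [325.3, 80.7, 91.2, 146.2] [157.6844563  128.19666444  94.22441628]
6.25
```

View pics/rimfit.png

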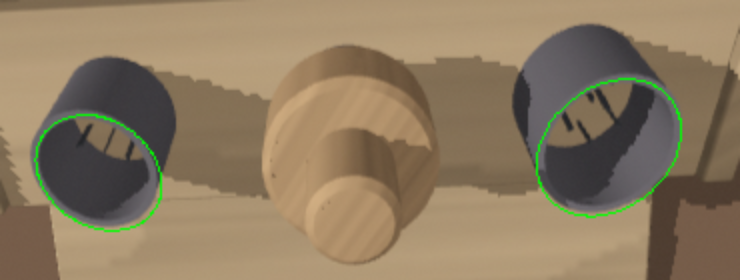

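```bash
cat >> fit.py <<'E'
def fitheld(w,reg,mask,tilt0=0):
    from scipy.optimize import minimize
    flip=np.diag([1.,-1,-1])
    def f(v):
        Rm=R.from_rotvec([0,v[3],0]).as_matrix()@flip
        m=render(w,w['T_tool_cam'],np.array(v[:3]),Rm)&mask
        r=reg&mask
        return -(m&r).sum()/(m|r).sum()
    best=None
    x0=np.array([0,0,.029,tilt0]);S=np.vstack([x0]+[x0+d for d in np.diag([.004,.003,.005,.05])])
    r=minimize(f,x0,method='Nelder-Mead',options=dict(initial_simplex=S,xatol=1e-4,fatol=1e-5,maxiter=400))
    return r.x,r.fun
def heldreg(w):
    mask=np.zeros((480,640),bool);mask[180:285]=1;mask[180:400,285:362]=1;mask[:, :200]=0;mask[:,440:]=0
    rs=[r for r in models.silhouettes('wrist','cap_a_mid') if abs(r['box'][0]-324)<25 and r['box'][1]>230]
    return rs[0]['region'] if rs else None,mask
E
python3 - <<'E'
from fit import *
T0=toolT();w=cams.read_camera('wrist')
reg,mask=heldreg(w)
print(fitheld(w,reg,mask))
T=T0@w['T_tool_cam']
for P,r,x0 in((A,.024,(.5986,.1852,.1727,.125)),(B,.0275,(.6235,-.0132,.1727,.125))): print(fit(w,T,P,[],r,.0275,x0))
E
```

```text
(array([-0.00248737, -0.00073059,  0.03285388, -0.00203866]), np.float64(-0.9876888307362912))
(array([0.59972035, 0.18853641, 0.16718678, 0.03451806]), array([ 0.60662259, -0.01134446,  0.16718678]), np.float64(0.5768664360056973))
(array([ 0.62492927, -0.01399239,  0.1699607 ,  0.15304627]), array([ 0.65541917, -0.21165465,  0.1699607 ]), np.float64(0.4660640814729955))
```

Request:
move_arm(steps=[-1, 0, -3, 0, 0.93, -7.44, 0.6, -1, 0, -3, 0, 0.93, -7.44, 0.6, -1, 0, -3, -1, 0.93, -7.44, 0.6, -1, 0, -1.65, -2, 0.93, -7.44, 0.6, -1, 0, 0, -4, 0, 0, 0, -1, 0, 0, -4.75, 0, 0, 0, -1, 0, 0, 0, 0, 0, 0, -1, 0, 0, 0, 0, 0, 0])

```text
t: 7.15
eef_pos: [0.5229, -0.0251, 0.2536]
tool_rot: [-0.022, 0.964, 0.06, 0.257]
contact_force: [1.6, 0.8, -0.4]
gripper_width: 0.376
```

Run:
```python
from fit import *
print(status.get_obs()['q'].round(2))
T0=toolT();print(T0.round(4));w=snap('wrist','w5.png')
reg,mask=heldreg(w)
if reg is not None: print(fitheld(w,reg,mask))
```

```text
[ 0.18  0.05 -0.23  2.25 -0.13  0.33 -1.38]
[[ 0.8605  0.1272  0.4934  0.5229]
 [ 0.1048 -0.9918  0.073  -0.0251]
 [ 0.4986 -0.0111 -0.8667  0.2536]
 [ 0.      0.      0.      1.    ]]
(array([-0.00106432, -0.00092378,  0.02980663, -0.02303497]), np.float64(-0.9933598150234185))
```

View pics/w5.png

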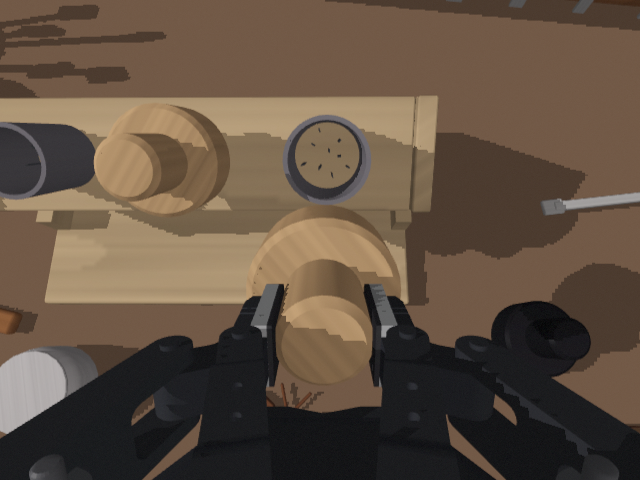

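Run:
```python
import cv2
im=cv2.imread('pics/w5.png')
cv2.imwrite('pics/r3b.png',cv2.resize(im[105:215,270:380],None,fx=5,fy=5,interpolation=cv2.INTER_CUBIC))
```

```text
(no output)
```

View pics/r3b.png

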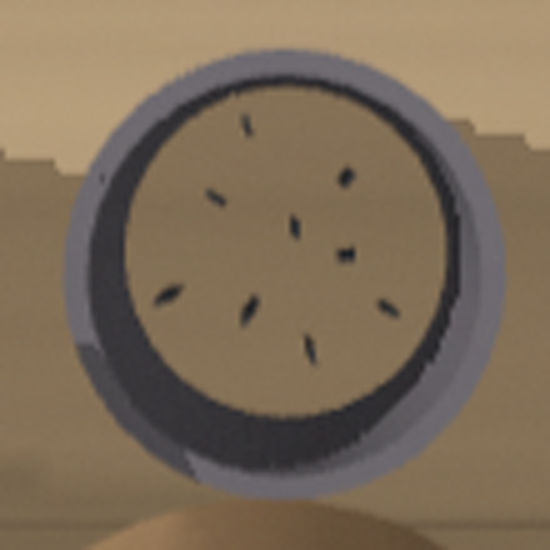

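```bash
cat > step.py <<'E'
from fit import *
def solve1(w,T,P,r,x0,zw=None):
    # position only, yaw fixed .125; optional prior on z
    def res(v):
        e=rim(w,T,np.array(v),.125,r); o=list(np.sqrt(((P[:,None]-e[None])**2).sum(-1)).min(1))
        if zw: o.append((v[2]-zw)/.001)
        return o
    s=least_squares(res,x0,x_scale=[.01]*3,diff_step=1e-4);return s.x,np.sqrt(2*s.cost/len(s.fun))
def place_tcp(p,d,off,yaw=.125):
    x,y,z=axes(yaw)  # tool: z_t=-z, y_t=-y, x_t = x?
    xt=np.cross(-y,-z); 
    return p+d*z-(off[0]*xt+off[1]*-y+off[2]*-z)
E
python3 - <<'E'
from step import *
T0=toolT();w=cams.read_camera('wrist');T=T0@w['T_tool_cam']
t=np.linspace(0,2*np.pi,24,endpoint=False)
P=np.c_[284.5+221.5*np.cos(t),273+225*np.sin(t)]/5+[270,105]-.4
for z in (None,.1735): print(solve1(w,T,P,.0275,(.6235,-.0132,.173),z))
print(place_tcp(np.array([.6235,-.0132,.173]),.09,np.array([-.0025,0,.03])), axes(.125))
E
```

```text
(array([ 0.62726919, -0.01214069,  0.17795066]), np.float64(0.3851161710503389))
(array([ 0.6283097 , -0.01200664,  0.17582312]), np.float64(0.721393076967368))
[ 0.56611631 -0.02041056  0.27817305] (array([0.85926839, 0.10797149, 0.5       ]), array([-0.12467473,  0.99219767,  0.        ]), array([-0.49609883, -0.06233737,  0.8660254 ]))
```

Run:
```python
from step import *
T0=toolT();w=cams.read_camera('wrist');T=T0@w['T_tool_cam'];M=w['T_tool_cam']
T1=np.eye(4);T1[:3,:3]=[[.9967,.0811,.0002],[.0811,-.9967,-.0004],[.0002,.0005,-1]];T1[:3,3]=[.5226,.0808,.3706];T1=T1@M
cs=cams.read_camera('scene');ct=cams.read_camera('top')
ell=cv2.fitEllipse(B.astype(np.float32));print(ell)
for p in ([.6235,-.0132,.173],[.6275,-.012,.177],[.6255,-.0128,.175]):
    p=np.array(p);print('p',p)
    print('w4',rim(w,T1,p,.125,.0275)[:-1].mean(0),'w5',rim(w,T,p,.125,.0275)[:-1].mean(0),'sc',proj(cs,p),'top',proj(ct,p))
for n,c,b in(('scene',cs,(285,250,340,300)),('top',ct,(285,140,340,195))):
    cv2.imwrite(f'pics/{n}3.png',cv2.resize(c['pixels'][b[1]:b[3],b[0]:b[2],::-1],None,fx=10,fy=10,interpolation=cv2.INTER_CUBIC))
```

```text
((454.46844482421875, 93.30393981933594), (59.573997497558594, 77.92466735839844), 49.80752944946289)
p [ 0.6235 -0.0132  0.173 ]
w4 [453.36941669  97.55515084] w5 [327.26325225 169.49835533] sc [311.50382061 270.2140362 ] top [310.96249809 168.34374811]
p [ 0.6275 -0.012   0.177 ]
w4 [454.45399059  91.46964277] w5 [326.15879124 160.66646584] sc [311.63705329 270.66665109] top [310.47723977 166.65096034]
p [ 0.6255 -0.0128  0.175 ]
w4 [454.1597711   94.56033427] w5 [327.03010012 165.14469724] sc [311.49045044 270.4269941 ] top [310.79343723 167.49737392]
```

View pics/scene3.png

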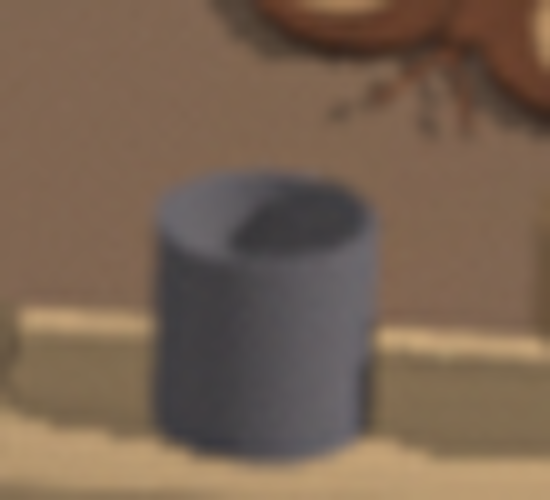

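View pics/top3.png

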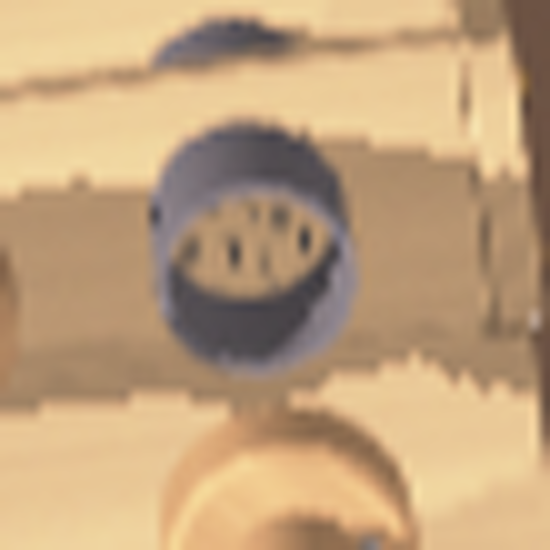

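Run:
```python
from step import *
p=np.array([.627,-.0122,.1765]);off=np.array([-.0015,-.0008,.03])
T0=toolT();Rd=np.c_[axes(.125)[0],-axes(.125)[1],-axes(.125)[2]]
print('rot err deg',np.degrees(R.from_matrix(Rd@T0[:3,:3].T).as_rotvec()))
for d in(.06,.042,.03,.013): t=place_tcp(p,d,off);print(d,t.round(4),(100*(t-T0[:3,3])).round(2))
```

```text
rot err deg [-0.59188343  0.08842509 -0.14358464]
0.06 [ 0.5837 -0.0184  0.2552] [ 5.99  0.67 -0.  ]
0.042 [ 0.5927 -0.0173  0.2396] [ 6.88  0.78 -1.56]
0.03 [ 0.5986 -0.0166  0.2292] [ 7.48  0.86 -2.6 ]
0.013 [ 0.6071 -0.0155  0.2145] [ 8.32  0.97 -4.07]
```

Request:
move_arm(steps=[-1, 2, 0.2, 0.5, -0.6, 0, -0.1, -1, 2, 0.2, 0.3, 0, 0, 0, -1, 2, 0.3, -0.8, 0, 0, 0, -1, 0.4, 0.03, -0.7, 0, 0, 0, -1, 0.48, 0.05, -0.86, 0, 0, 0, -1, 0, 0, 0, 0, 0, 0, -1, 0, 0, 0, 0, 0, 0])

```text
t: 8.15
eef_pos: [0.5908, -0.0177, 0.2372]
tool_rot: [-0.016, 0.964, 0.06, 0.257]
contact_force: [0.1, 0.4, -1.2]
gripper_width: 0.379
```

Run:
```python
from step import *
T0=toolT();print(T0[:3,3]);snap('wrist','w6.png')
for n,b in(('scene',(270,200,350,300)),('top',(280,130,350,200))):
    c=cams.read_camera(n);cv2.imwrite(f'pics/{n}4.png',cv2.resize(c['pixels'][b[1]:b[3],b[0]:b[2],::-1],None,fx=6,fy=6,interpolation=cv2.INTER_CUBIC))
```

```text
[ 0.59076965 -0.01770395  0.23722827]
```

View pics/w6.png

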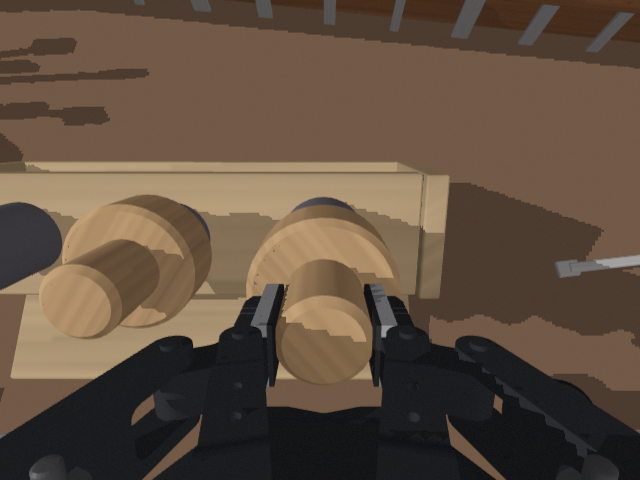

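View pics/scene4.png

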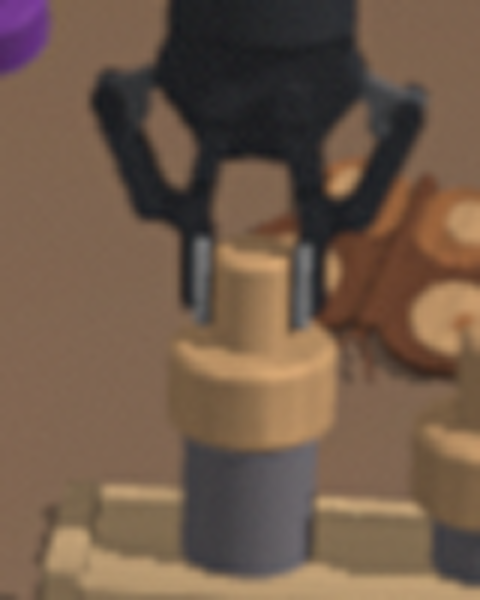

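Request:
move_arm(steps=[-1, 0.15, 0.02, -0.26, 0, 0, 0, -1, 0.15, 0.02, -0.26, 0, 0, 0, -1, 0.15, 0.02, -0.26, 0, 0, 0, -1, 0, 0, 0, 0, 0, 0])

```text
t: 8.7
eef_pos: [0.5963, -0.0171, 0.2311]
tool_rot: [-0.016, 0.964, 0.06, 0.258]
contact_force: [-10.4, -0.8, 13.5]
gripper_width: 0.379
```

Request:
move_arm(steps=[-1, -0.025, 0.2, 0, 0, 0, 0, -1, 0, 0, 0, 0, 0, 0])

```text
t: 8.9
eef_pos: [0.5961, -0.0167, 0.2312]
tool_rot: [-0.015, 0.964, 0.06, 0.258]
contact_force: [-8.5, -4.8, 12.7]
gripper_width: 0.381
```

Request:
move_arm(steps=[-1, -0.025, 0.2, 0, 0, 0, 0, -1, 0, 0, 0, 0, 0, 0])

```text
t: 9.1
eef_pos: [0.596, -0.0161, 0.2312]
tool_rot: [-0.015, 0.964, 0.059, 0.258]
contact_force: [-8.6, -7.1, 11.3]
gripper_width: 0.373
```

Request:
move_arm(steps=[-1, 0.05, -0.4, 0, 0, 0, 0, -1, 0, 0, 0, 0, 0, 0])

```text
t: 9.3
eef_pos: [0.5963, -0.0171, 0.2312]
tool_rot: [-0.016, 0.964, 0.06, 0.258]
contact_force: [-9.3, 0.0, 12.5]
gripper_width: 0.381
```

Request:
move_arm(steps=[-1, 0.025, -0.2, 0, 0, 0, 0, -1, 0, 0, 0, 0, 0, 0])

```text
t: 9.5
eef_pos: [0.5964, -0.0175, 0.2312]
tool_rot: [-0.017, 0.964, 0.061, 0.258]
contact_force: [-10.8, 3.1, 13.3]
gripper_width: 0.376
```

Request:
move_arm(steps=[-1, 0.125, 0.12, -0.26, 0, 0, 0, -1, 0, 0, 0, 0, 0, 0])

```text
t: 9.7
eef_pos: [0.5985, -0.0173, 0.231]
tool_rot: [-0.016, 0.964, 0.061, 0.26]
contact_force: [-22.8, -0.9, 31.0]
gripper_width: 0.377
```

Request:
move_arm(steps=[-1, 0.15, 0.12, -0.26, 0, 0, 0, -1, 0, 0, 0, 0, 0, 0])

```text
t: 9.9
eef_pos: [0.6009, -0.0171, 0.2309]
tool_rot: [-0.015, 0.963, 0.06, 0.262]
contact_force: [-34.1, -3.0, 48.5]
gripper_width: 0.381
```

Run:
```python
from fit import *
T0=toolT();w=snap('wrist','w7.png');print(T0.round(4))
reg,mask=heldreg(w)
if reg is not None: print(fitheld(w,reg,mask))
for n,b in(('scene',(270,200,350,300)),):
    c=cams.read_camera(n);cv2.imwrite(f'pics/{n}5.png',cv2.resize(c['pixels'][b[1]:b[3],b[0]:b[2],::-1],None,fx=6,fy=6,interpolation=cv2.INTER_CUBIC))
```

```text
[[ 0.8557  0.124   0.5024  0.6009]
 [ 0.1078 -0.9923  0.0613 -0.0171]
 [ 0.5061  0.0017 -0.8625  0.2309]
 [ 0.      0.      0.      1.    ]]
(array([-0.00502052, -0.001643  ,  0.03219331, -0.05589583]), np.float64(-0.9826497416597564))
```

View pics/scene5.png

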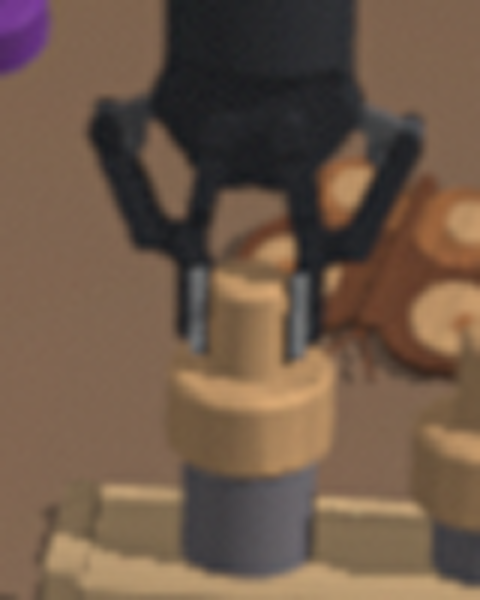

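View pics/w7.png

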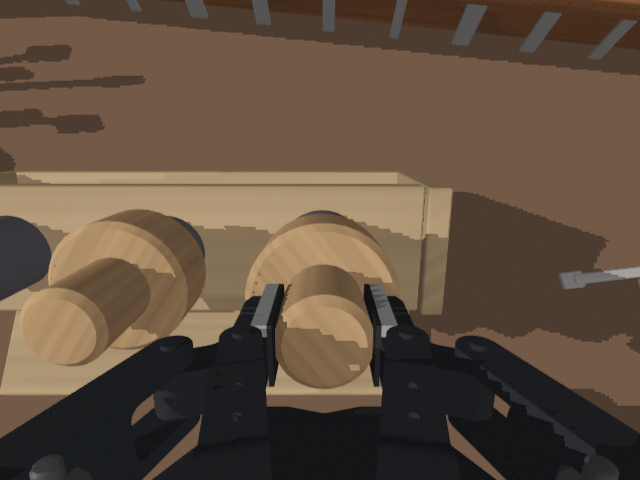

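Request:
move_arm(steps=[-1, -0.5, -0.06, 0.87, 0, 0, 0, -1, -1, -0.12, 1.73, 0, 0, 0, -1, -1.5, -0.19, 2.6, 0, 0, 0, -1, -1.5, -0.19, 2.6, 0, 0, 0, -1, -1, 4, 1, 0, 0, 0, -1, -1, 4, 0, 0, 0, 0, -1, -1, 4, 0, 0, 0, 0, -1, -1, 4, 0, 0, 0, 0])

```text
t: 10.85
eef_pos: [0.5135, 0.1392, 0.3129]
tool_rot: [-0.016, 0.964, 0.06, 0.258]
contact_force: [0.9, -0.1, -1.5]
gripper_width: 0.376
```

Request:
move_arm(steps=[-1, -1, 3.8, -1, 0, 0, 0, -1, 0, 0, 0, 0, 0, 0, -1, 0, 0, 0, 0, 0, 0])

```text
t: 11.15
eef_pos: [0.5036, 0.1767, 0.3021]
tool_rot: [-0.016, 0.964, 0.062, 0.257]
contact_force: [0.3, -0.7, -2.2]
gripper_width: 0.378
```

Run:
```python
from fit import *
T0=toolT();w=snap('wrist','w8.png');print(T0.round(4))
reg,mask=heldreg(w)
if reg is not None: print(fitheld(w,reg,mask,-.05),fitheld(w,reg,mask,.05))
im=w['pixels'][:,:,::-1]
```

```text
[[ 0.8603  0.1277  0.4935  0.5036]
 [ 0.1108 -0.9918  0.0635  0.1767]
 [ 0.4976  0.     -0.8674  0.3021]
 [ 0.      0.      0.      1.    ]]
(array([-0.00450251, -0.00103047,  0.03199974, -0.04810682]), np.float64(-0.987069509272108)) (array([-0.00408664, -0.00134975,  0.03128262, -0.05798382]), np.float64(-0.9890200037862056))
```

View pics/w8.png

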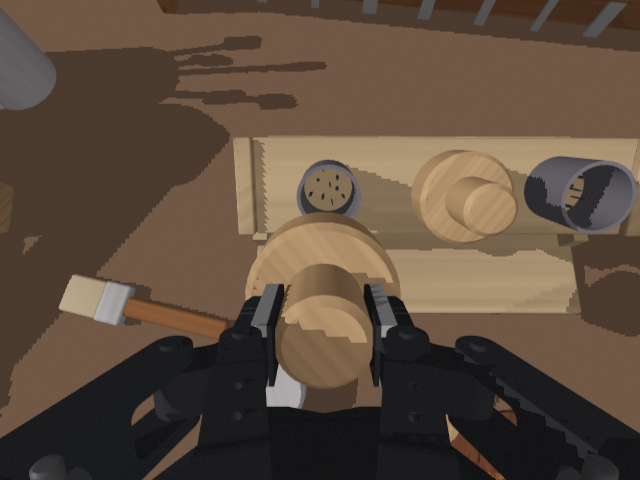

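Run:
```python
from step import *
T0=toolT();w=cams.read_camera('wrist');T=T0@w['T_tool_cam']
im=w['pixels'][:,:,::-1].copy();im=cv2.resize(im[150:240,270:390],None,fx=6,fy=6,interpolation=cv2.INTER_CUBIC)
cv2.imwrite('pics/r1b.png',im)
p=np.array([.602,.1862,.1765])
e=(rim(w,T,p,.125,.024)-[270,150]+.5)*6;cv2.polylines(im,[e.round().astype(np.int32)],True,(0,255,0),1)
cv2.imwrite('pics/r1c.png',im)
```

```text
(no output)
```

View pics/r1c.png

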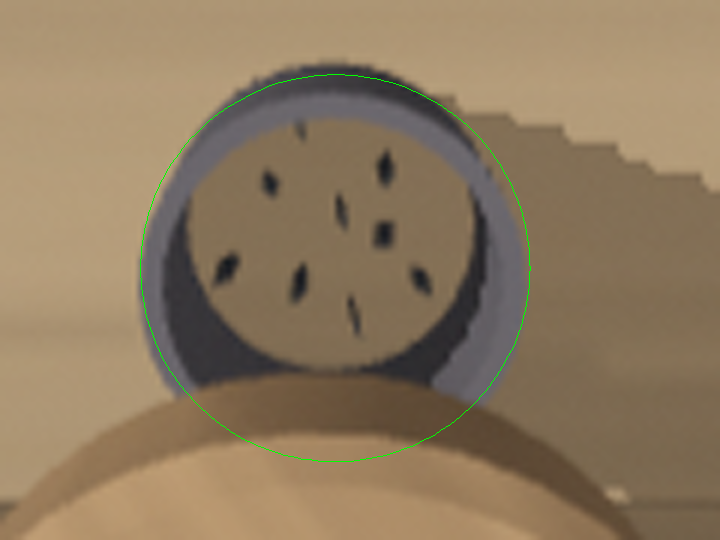

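Run:
```python
from step import *
T0=toolT();w=cams.read_camera('wrist');T=T0@w['T_tool_cam'];M=w['T_tool_cam']
T1=np.eye(4);T1[:3,:3]=[[.9967,.0811,.0002],[.0811,-.9967,-.0004],[.0002,.0005,-1]];T1[:3,3]=[.5226,.0808,.3706];T1=T1@M
print(cv2.fitEllipse(A.astype(np.float32)))
for p in ([.602,.1862,.1765],[.600,.1859,.1753],[.6005,.186,.1765]): 
  print(p,rim(w,T1,np.array(p),.13,.024)[:-1].mean(0))
# current w8 fit: visible outer rim points
P=np.array([(139,265),(152,205),(190,145),(240,112),(290,97),(335,93),(380,97),(430,115),(480,152),(515,205),(528,265),(518,325),(495,375),(150,330),(172,385)])/6.+[270,150]-.5
for z in(None,.176): print(solve1(w,T,P,.024,(.601,.186,.176),z))
cs=cams.read_camera('scene');ct=cams.read_camera('top')
for p in ([.602,.1862,.1765],[.600,.1859,.1753]): print(proj(cs,p),proj(ct,p))
for n,c,b in(('scene',cs,(365,250,420,305)),):
    cv2.imwrite(f'pics/{n}6.png',cv2.resize(c['pixels'][b[1]:b[3],b[0]:b[2],::-1],None,fx=10,fy=10,interpolation=cv2.INTER_CUBIC))
```

```text
((198.38526916503906, 105.61245727539062), (50.1441764831543, 66.75151062011719), 126.96334075927734)
[0.602, 0.1862, 0.1765] [198.55097394 104.35640005]
[0.6, 0.1859, 0.1753] [199.43734799 107.18192915]
[0.6005, 0.186, 0.1765] [198.82042099 106.39494871]
(array([0.6020819 , 0.18617034, 0.17318266]), np.float64(0.581162279600845))
(array([0.60114298, 0.18616717, 0.1754158 ]), np.float64(0.6479687567115762))
[393.46309867 275.23481304] [237.83367254 176.84732371]
[393.38660952 274.83081288] [238.00563221 177.64042132]
```

View pics/scene6.png

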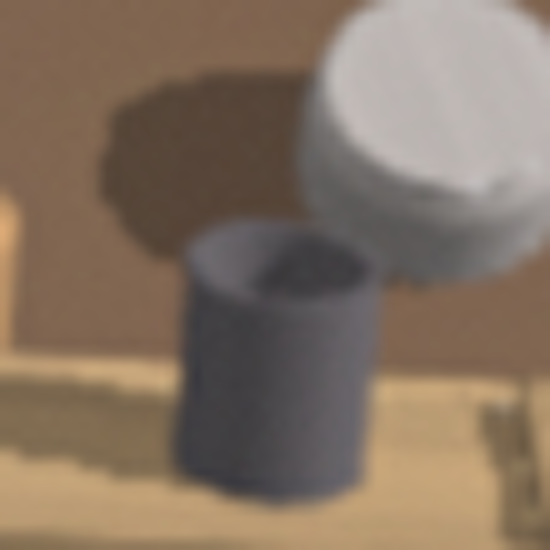

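```bash
cat >> step.py <<'E'
def Rdes(yaw,th=0): 
    x,y,z=axes(yaw); return np.c_[x,-y,-z]@R.from_rotvec([0,th,0]).as_matrix()
def plan(p,off,yaw,th,ds):
    T0=toolT();Rd=Rdes(yaw,th)
    print('rotvec deg',np.degrees(R.from_matrix(Rd@T0[:3,:3].T).as_rotvec()).round(2))
    for d in ds:
        t=p+d*axes(yaw)[2]-Rd@off; print(d,t.round(4),'delta cm',(100*(t-T0[:3,3])).round(2))
E
python3 - <<'E'
from step import *
plan(np.array([.6012,.1862,.1758]),np.array([-.0043,-.001,.031]),.128,.04,(.08,.06,.042,.013))
E
```

```text
rotvec deg [ 0.28 -2.36  0.26]
0.08 [0.5488 0.1785 0.2736] delta cm [ 4.43  0.37 -2.92]
0.06 [0.5588 0.1797 0.2563] delta cm [ 5.42  0.5  -4.65]
0.042 [0.5677 0.1809 0.2407] delta cm [ 6.32  0.62 -6.21]
0.013 [0.5821 0.1827 0.2156] delta cm [ 7.76  0.8  -8.72]
```

Request:
move_arm(steps=[-1, 2, 0.15, -1, 0.28, -2.36, 0.26, -1, 2.4, 0.2, -1.9, 0, 0, 0, -1, 1, 0.15, -1.75, 0, 0, 0, -1, 0.5, 0.06, -0.8, 0, 0, 0, -1, 0.4, 0.06, -0.76, 0, 0, 0, -1, 0, 0, 0, 0, 0, 0, -1, 0, 0, 0, 0, 0, 0])

```text
t: 12.15
eef_pos: [0.5672, 0.1817, 0.2407]
tool_rot: [-0.018, 0.959, 0.062, 0.277]
contact_force: [-0.4, 0.4, -1.3]
gripper_width: 0.375
```

Run:
```python
from step import *
plan(np.array([.6012,.1862,.1758]),np.array([-.0043,-.001,.031]),.128,.04,(.042,.013))
w=snap('wrist','w9.png');reg,mask=heldreg(w);print(fitheld(w,reg,mask,-.05))
c=cams.read_camera('scene');b=(340,200,430,300);cv2.imwrite(f'pics/scene7.png',cv2.resize(c['pixels'][b[1]:b[3],b[0]:b[2],::-1],None,fx=6,fy=6,interpolation=cv2.INTER_CUBIC))
```

```text
rotvec deg [ 0.01 -0.01 -0.08]
0.042 [0.5677 0.1809 0.2407] delta cm [ 0.05 -0.08  0.  ]
0.013 [0.5821 0.1827 0.2156] delta cm [ 1.49  0.11 -2.51]
(array([-0.00400185, -0.00094804,  0.03108027, -0.05691226]), np.float64(-0.9895512053880531))
```

View pics/scene7.png

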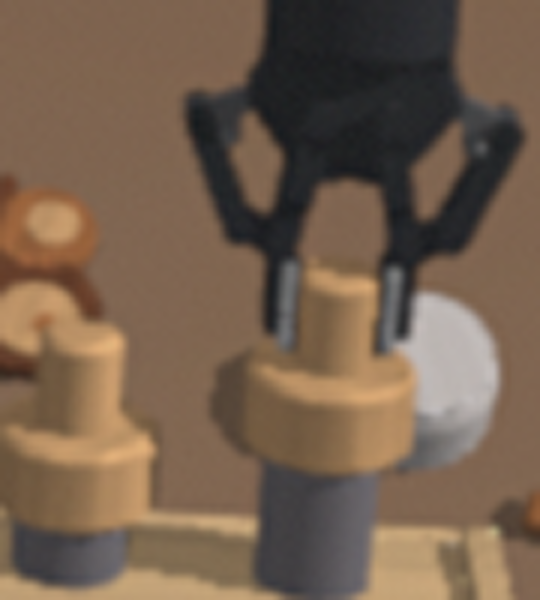

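Request:
move_arm(steps=[-1, 0.2, -0.05, -0.26, 0, 0, 0, -1, 0.15, 0.02, -0.26, 0, 0, 0, -1, 0.15, 0.02, -0.26, 0, 0, 0, -1, 0, 0, 0, 0, 0, 0])

```text
t: 12.7
eef_pos: [0.5721, 0.1819, 0.2322]
tool_rot: [-0.018, 0.959, 0.062, 0.277]
contact_force: [0.4, -0.2, -1.4]
gripper_width: 0.378
```

Request:
move_arm(steps=[-1, 0.15, 0.02, -0.26, 0, 0, 0, -1, 0.15, 0.02, -0.26, 0, 0, 0, -1, 0, 0, 0, 0, 0, 0])

```text
t: 13.0
eef_pos: [0.5749, 0.1822, 0.2269]
tool_rot: [-0.018, 0.959, 0.062, 0.277]
contact_force: [0.1, 0.4, -2.2]
gripper_width: 0.378
```

Request:
move_arm(steps=[-1, 0.15, 0.02, -0.26, 0, 0, 0, -1, 0.15, 0.02, -0.26, 0, 0, 0, -1, 0.15, 0.02, -0.26, 0, 0, 0, -1, 0, 0, 0, 0, 0, 0])

```text
t: 13.4
eef_pos: [0.5794, 0.1827, 0.2189]
tool_rot: [-0.018, 0.959, 0.062, 0.277]
contact_force: [-1.7, -1.0, -4.1]
gripper_width: 0.377
```

Request:
move_arm(steps=[-1, 0.15, 0.02, -0.26, 0, 0, 0, -1, 0.15, 0.02, -0.26, 0, 0, 0, -1, 0, 0, 0, 0, 0, 0])

```text
t: 13.7
eef_pos: [0.5823, 0.1831, 0.2137]
tool_rot: [-0.018, 0.959, 0.062, 0.277]
contact_force: [-2.5, -0.7, -4.8]
gripper_width: 0.377
```

Request:
move_arm(steps=[-1, 0.15, 0.02, -0.26, 0, 0, 0, -1, 0.1, 0.01, -0.17, 0, 0, 0, -1, 0, 0, 0, 0, 0, 0])

```text
t: 14.0
eef_pos: [0.5834, 0.1835, 0.2114]
tool_rot: [-0.017, 0.958, 0.063, 0.278]
contact_force: [-27.7, -6.2, 21.1]
gripper_width: 0.375
```

Request:
move_arm(steps=[-1, -0.15, -0.05, -0.1, 0, 0, 0, -1, 0.05, 0, -0.13, 0, 0, 0, -1, 0, 0, 0, 0, 0, 0])

```text
t: 14.3
eef_pos: [0.5834, 0.1834, 0.2111]
tool_rot: [-0.017, 0.958, 0.063, 0.279]
contact_force: [-34.2, -8.5, 32.9]
gripper_width: 0.378
```

Run:
```python
from step import *
plan(np.array([.6012,.1862,.1758]),np.array([-.0043,-.001,.031]),.128,.04,(.013,))
w=snap('wrist','w10.png');reg,mask=heldreg(w);print(fitheld(w,reg,mask,-.05))
c=cams.read_camera('scene');b=(330,220,430,320);cv2.imwrite(f'pics/scene8.png',cv2.resize(c['pixels'][b[1]:b[3],b[0]:b[2],::-1],None,fx=6,fy=6,interpolation=cv2.INTER_CUBIC))
```

```text
rotvec deg [ 0.08  0.23 -0.12]
0.013 [0.5821 0.1827 0.2156] delta cm [-0.13 -0.07  0.44]
(array([-0.00540543, -0.00070346,  0.03358146, -0.03490936]), np.float64(-0.9846582984658299))
```

View pics/scene8.png

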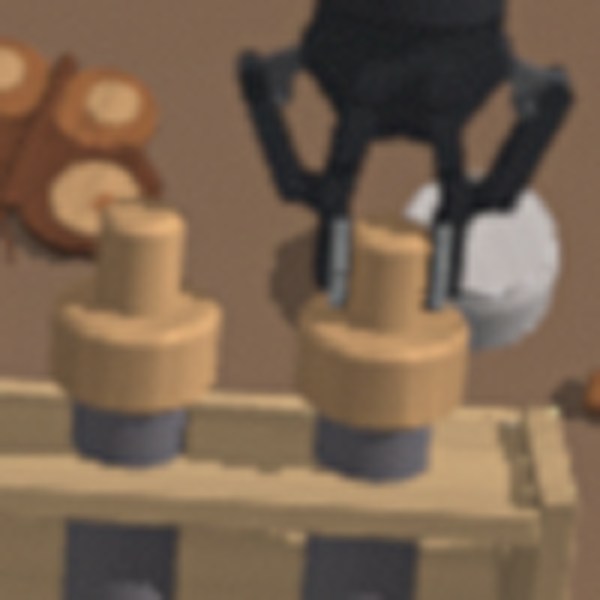

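View pics/w10.png

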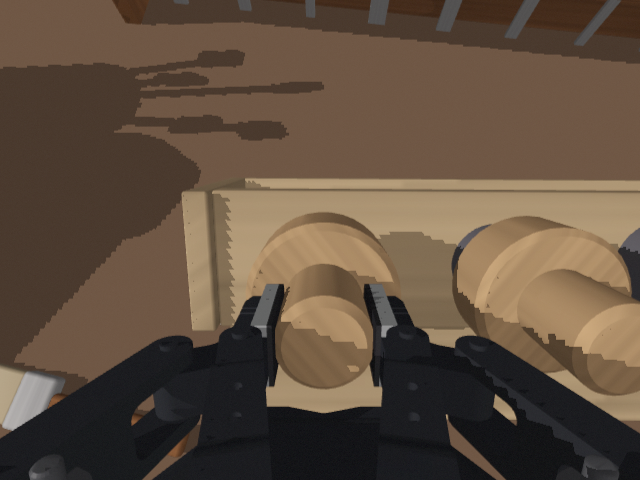

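Request:
move_arm(steps=[-1, -0.05, 0, 0.15, 0, 0, 0, -1, 0, 0, 0, 0, 0, 0, 1, 0, 0, 0, 0, 0, 0, 1, 0, 0, 0, 0, 0, 0, 1, 0, 0, 0, 0, 0, 0, 1, 0, 0, 0, 0, 0, 0, 1, -0.5, -0.06, 0.87, 0, 0, 0, 1, -1, -0.12, 1.73, 0, 0, 0])

```text
t: 15.25
eef_pos: [0.5684, 0.1812, 0.2344]
tool_rot: [-0.018, 0.959, 0.062, 0.276]
contact_force: [-0.2, -0.4, 0.1]
gripper_width: 0.997
```

Request:
move_arm(steps=[1, -1.5, -0.2, 2.6, 0, 0, 0, 1, -1.5, -0.2, 2.6, 0, 0, 0, 1, -1.5, -0.2, 2.6, 0, 0, 0, 1, -0.5, 0, 3.6, 0, 0, 0, 1, 0, -2, 2, 0, 7.5, 0, 1, 0, -3, 0, 0, 7.5, 0, 1, -1, -4, 0, 0, 7.5, 0, 1, -1, -4, 0, 0, 7.5, 0])

```text
t: 16.05
eef_pos: [0.4991, 0.0456, 0.3689]
tool_rot: [-0.033, 0.998, 0.056, 0.024]
contact_force: [0.6, -0.1, 0.0]
gripper_width: 1.001
```

Run:
```python
from step import *
T0=toolT();print(T0.round(3))
c=cams.read_camera('scene');b=(330,220,430,320);cv2.imwrite(f'pics/scene9.png',cv2.resize(c['pixels'][b[1]:b[3],b[0]:b[2],::-1],None,fx=6,fy=6,interpolation=cv2.INTER_CUBIC))
```

```text
[[ 0.993  0.113  0.045  0.499]
 [ 0.11  -0.992  0.068  0.046]
 [ 0.052 -0.062 -0.997  0.369]
 [ 0.     0.     0.     1.   ]]
```

View pics/scene9.png

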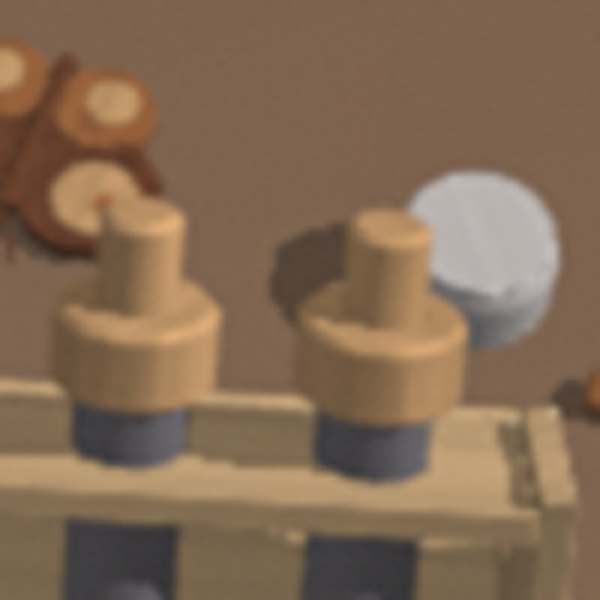

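Run:
```python
from step import *
T0=toolT()
x=np.array([np.cos(.125),np.sin(.125),0]);z=np.array([0,0,-1.]);Rd=np.c_[x,np.cross(z,x),z]
print(np.degrees(R.from_matrix(Rd@T0[:3,:3].T).as_rotvec()).round(2), 100*(np.array([.4315,-.3867,.20])-T0[:3,3]))
```

```text
[-3.69  2.11  1.36] [ -6.84152043 -42.36928648 -16.79777055]
```

Request:
move_arm(steps=[1, -1, -4.8, 0, -1.9, 1.05, 0.7, 1, -1, -4.8, 0, -1.8, 1.05, 0.66, 1, -1, -4.8, 0, 0, 0, 0, 1, -1, -4.8, 0, 0, 0, 0, 1, -1, -4.8, 0, 0, 0, 0, 1, -1, -4.6, -1, 0, 0, 0, 1, -0.84, -4.6, -1, 0, 0, 0, 1, 0, -4.6, -1.8, 0, 0, 0])

```text
t: 16.9
eef_pos: [0.4301, -0.3341, 0.3304]
tool_rot: [0.0, 0.998, 0.067, 0.006]
contact_force: [0.6, -0.2, -0.4]
gripper_width: 1.002
```

Request:
move_arm(steps=[1, 0, -4.57, -2, 0, 0, 0, 1, 0, 0, -4, 0, 0, 0, 1, 0, 0, -4, 0, 0, 0, 1, 0, 0, -3, 0, 0, 0, 1, 0, 0, 0, 0, 0, 0, 1, 0, 0, 0, 0, 0, 0])

```text
t: 17.5
eef_pos: [0.4309, -0.3774, 0.2]
tool_rot: [-0.001, 0.998, 0.067, 0.005]
contact_force: [-0.3, 0.2, 0.8]
gripper_width: 0.999
```

Run:
```python
from step import *
T0=toolT();print(T0.round(4));w=snap('wrist','w11.png');T=T0@w['T_tool_cam']
for q in ['cap_a_mid','cap_b_mid']:
    for r in models.silhouettes('wrist',q):
      p=onz(w,r['box'][1],r['box'][0],.037,T); x,i=fitcap(w,T,r['region'],p)
      print(q,round(float(r['score']),2),np.round(r['box'],1),w['pixels'][r['region']].mean(0).round(),x.round(4),round(i,3))
```

```text
[[ 9.909e-01  1.344e-01  9.900e-03  4.309e-01]
 [ 1.344e-01 -9.909e-01  2.200e-03 -3.774e-01]
 [ 1.010e-02 -9.000e-04 -9.999e-01  2.000e-01]
 [ 0.000e+00  0.000e+00  0.000e+00  1.000e+00]]
cap_a_mid 0.86 [123.1 341.4  73.6  63. ] [ 91.  45. 113.] [ 0.3136 -0.2284] 0.279
cap_a_mid 0.78 [119.3  47.7 131.5  95.4] [22. 21. 24.] [ 0.5441 -0.2209] 0.962
cap_b_mid 0.85 [336.1  48.1  94.8  96.2] [168.  39.  37.] [ 0.5637 -0.3675] 0.97
cap_b_mid 0.83 [334.4 370.5  81.5  91.8] [143.  30.  28.] [ 0.2988 -0.4032] 0.868
cap_b_mid 0.65 [338.7 221.1  87.6  88.8] [164. 134.  98.] [ 0.4321 -0.3874] 0.957
```

View pics/w11.png

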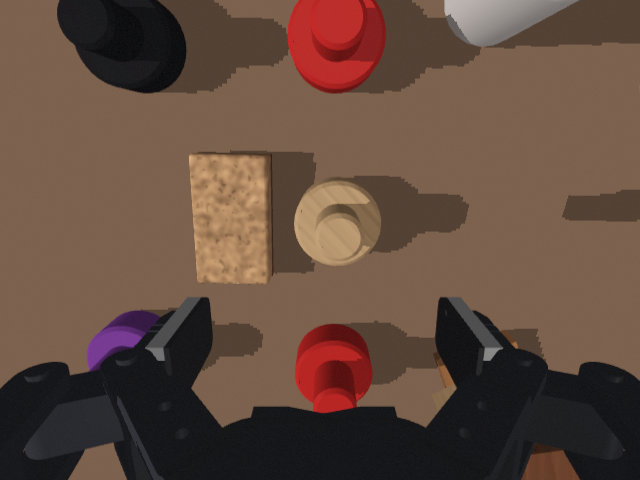

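Request:
move_arm(steps=[1, 0.1, -0.9, -3, 0, 0.57, 0, 1, 0, -0.06, -3, 0, 0, 0, 1, 0, 0, -3, 0, 0, 0, 1, 0, 0, -3, 0, 0, 0, 1, 0, 0, -1.4, 0, 0, 0, 1, 0, 0, 0, 0, 0, 0, 1, 0, 0, 0, 0, 0, 0])

```text
t: 18.35
eef_pos: [0.4325, -0.3876, 0.067]
tool_rot: [-0.0, 0.998, 0.067, 0.001]
contact_force: [-0.5, -0.7, 1.0]
gripper_width: 1.001
```

Request:
move_arm(steps=[-1, 0, 0, 0, 0, 0, 0, -1, 0, 0, 0, 0, 0, 0, -1, 0, 0, 0, 0, 0, 0, -1, 0, 0, 0, 0, 0, 0, -1, 0, 0, 0, 0, 0, 0, -1, 0, 0, 0, 0, 0, 0], newtons=100)

```text
t: 18.95
eef_pos: [0.432, -0.3872, 0.0665]
tool_rot: [-0.001, 0.998, 0.067, 0.001]
contact_force: [-1.5, 0.5, 5.9]
gripper_width: 0.378
```

Run:
```python
from step import *
T0=toolT();print(T0.round(4));w=snap('wrist','w12.png');reg,mask=heldreg(w)
if reg is not None: print(fitheld(w,reg,mask))
```

```text
[[ 0.991   0.1341  0.001   0.432 ]
 [ 0.1341 -0.991   0.0017 -0.3872]
 [ 0.0012 -0.0016 -1.      0.0665]
 [ 0.      0.      0.      1.    ]]
```

View pics/w12.png

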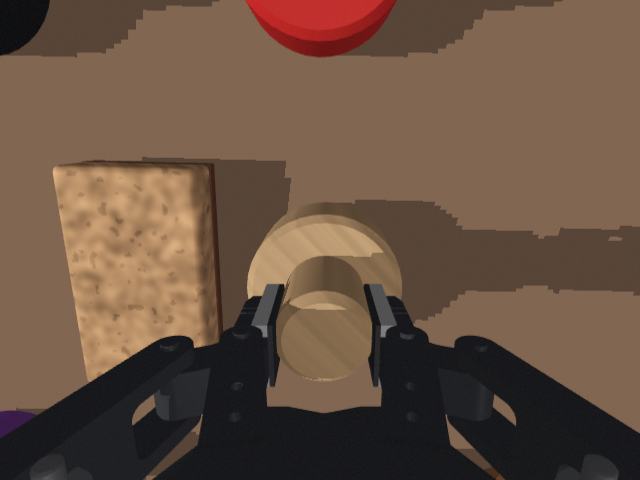

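Request:
move_arm(steps=[-1, 0, 0, 4, 0, 0, 0, -1, 0, 0, 4, 0, 0, 0, -1, 1.2, 4.5, 3, 0, 0, 0, -1, 1.2, 4.5, 3, 0, 0, 0, -1, 1.2, 4.5, 3, 0, 0, 0, -1, 1.2, 4.5, 2.8, 0, 0, 0, -1, 1.2, 4.5, 0, 0.95, -7.45, 0, -1, 1.2, 4.5, 0, 0.95, -7.45, 0])

```text
t: 19.85
eef_pos: [0.5007, -0.1315, 0.2542]
tool_rot: [-0.009, 0.989, 0.067, 0.134]
contact_force: [0.4, -0.3, -0.7]
gripper_width: 0.373
```

Request:
move_arm(steps=[-1, 1, 4.5, 0, 0.95, -7.45, -0.2, -1, 0.55, 4.6, 0, 0.95, -7.45, -0.2, -1, 0, 0, 0, 0, 0, 0, -1, 0, 0, 0, 0, 0, 0])

```text
t: 20.25
eef_pos: [0.5134, -0.0418, 0.2521]
tool_rot: [-0.016, 0.964, 0.063, 0.258]
contact_force: [0.1, -0.2, -1.4]
gripper_width: 0.376
```

Run:
```python
from step import *
T0=toolT();print(T0.round(4));w=snap('wrist','w13.png');T=T0@w['T_tool_cam'];reg,mask=heldreg(w)
if reg is not None: print(fitheld(w,reg,mask),fitheld(w,reg,mask,-.05))
im=w['pixels'][:,:,::-1].copy()
e=rim(w,T,np.array([.627,-.0122,.1765]),.128,.0275);print(e[:-1].mean(0))
cv2.polylines(im,[(e*16).round().astype(np.int32)],True,(0,255,0),1,shift=4)
cv2.imwrite('pics/r3d.png',cv2.resize(im[90:240,230:430],None,fx=4,fy=4,interpolation=cv2.INTER_CUBIC))
```

```text
[[ 0.859   0.1298  0.4953  0.5134]
 [ 0.1131 -0.9915  0.0638 -0.0418]
 [ 0.4994  0.0012 -0.8664  0.2521]
 [ 0.      0.      0.      1.    ]]
[301.14904049 138.1343262 ]
```

View pics/r3d.png

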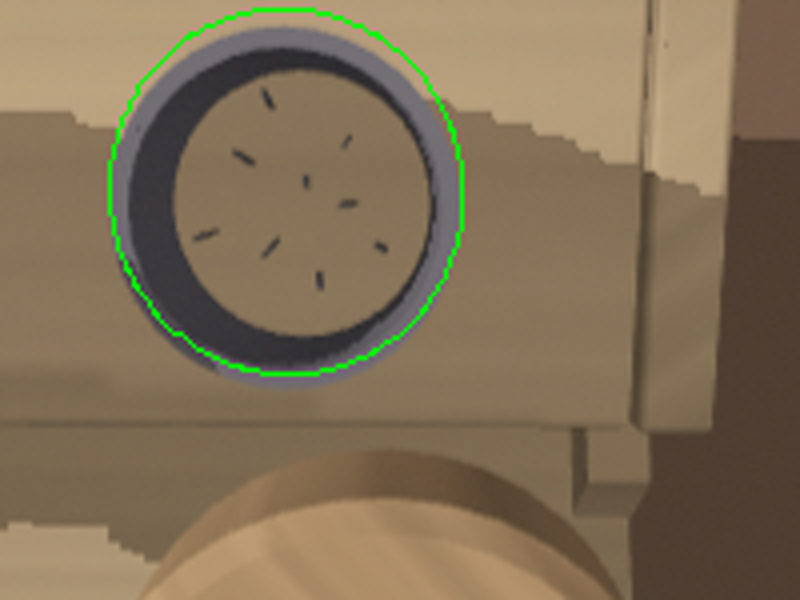

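Run:
```python
from step import *
T0=toolT();w=cams.read_camera('wrist');T=T0@w['T_tool_cam']
t=np.linspace(0,2*np.pi,24,endpoint=False)
P=np.c_[286+174*np.cos(t),208+180*np.sin(t)]/4+[230,90]-.5
for z in (None,.1755): print(solve1(w,T,P,.0275,(.625,-.0124,.1755),z))
for q in('cap_a_mid','cap_b_mid','capped_knob'):
  for r in models.silhouettes('wrist',q):
    print(q,r['score'],np.round(r['box']))
    if abs(r['box'][0]-324)<30 and r['box'][1]>230:
      _,mask=np.zeros(1),np.zeros((480,640),bool);mask[180:285,200:440]=1;mask[180:400,285:362]=1
      for t0 in(0,-.05): print(fitheld(w,r['region'],mask,t0))
# colour based
hsv=cv2.cvtColor(w['pixels'],cv2.COLOR_RGB2HSV)
cv2.imwrite('pics/w13.png',w['pixels'][:,:,::-1])
```

```text
(array([ 0.62789173, -0.01445663,  0.17432723]), np.float64(0.4836449545789648))
(array([ 0.62759375, -0.01453285,  0.17486673]), np.float64(0.5153195781033709))
cap_a_mid 0.95 [ 29. 148.  52. 109.]
cap_a_mid 0.91 [516. 329.  96.  76.]
cap_a_mid 0.31 [131. 145. 151. 116.]
cap_b_mid 0.87 [326. 291. 157. 186.]
(array([-0.00076845, -0.00030646,  0.03235477, -0.00490358]), np.float64(-0.9905654779564469))
(array([-0.00021037, -0.0003955 ,  0.03095615, -0.02449468]), np.float64(-0.9909701182201628))
cap_b_mid 0.71 [628. 324.  22.  63.]
cap_b_mid 0.54 [627. 424.  26.  17.]
capped_knob 0.6 [131. 144. 146. 118.]
capped_knob 0.51 [251. 421. 131.  56.]
```

View pics/w13.png

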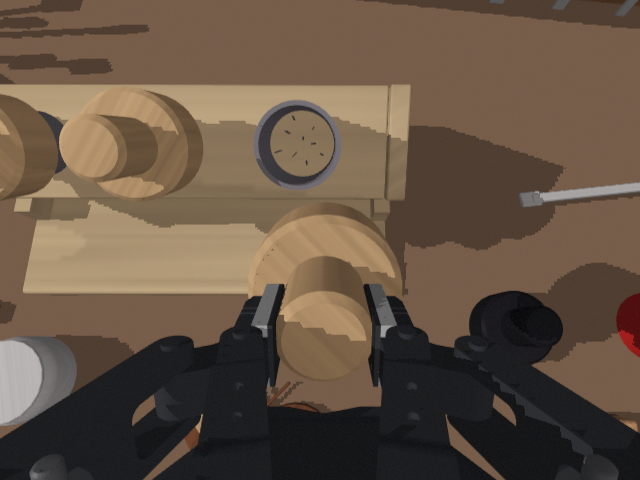

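Request:
move_arm(steps=[-1, 0, 0, 0, 0, 0, 0, -1, 0, 0, 0, 0, 0, 0, -1, 0, 0, 0, 0, 0, 0, -1, 0, 0, 0, 0, 0, 0])

```text
t: 20.95
eef_pos: [0.5146, -0.0427, 0.2525]
tool_rot: [-0.016, 0.964, 0.062, 0.259]
contact_force: [0.3, -0.2, -1.2]
gripper_width: 0.373
```

Run:
```python
from step import *
for i in range(3):
    T0=toolT();w=cams.read_camera('wrist');print(T0[:3,3].round(4),status.get_obs()['eef_pos'].round(4))
T=T0@w['T_tool_cam']
im=w['pixels'][:,:,::-1].copy()
for p,col in (((.627,-.0122,.1765),(0,255,0)),((.625,-.0124,.1753),(0,0,255))):
    e=rim(w,T,np.array(p),.128,.0275);print(e[:-1].mean(0))
    cv2.polylines(im,[(e*16).round().astype(np.int32)],True,col,1,shift=4)
cv2.imwrite('pics/r3e.png',cv2.resize(im[90:240,230:430],None,fx=4,fy=4,interpolation=cv2.INTER_CUBIC))
```

```text
[ 0.5146 -0.0427  0.2525] [ 0.5146 -0.0426  0.2525]
[ 0.5146 -0.0426  0.2525] [ 0.5146 -0.0426  0.2525]
[ 0.5146 -0.0426  0.2525] [ 0.5146 -0.0426  0.2525]
[299.15841864 140.36262717]
[299.1319739  144.22953459]
```

View pics/r3e.png

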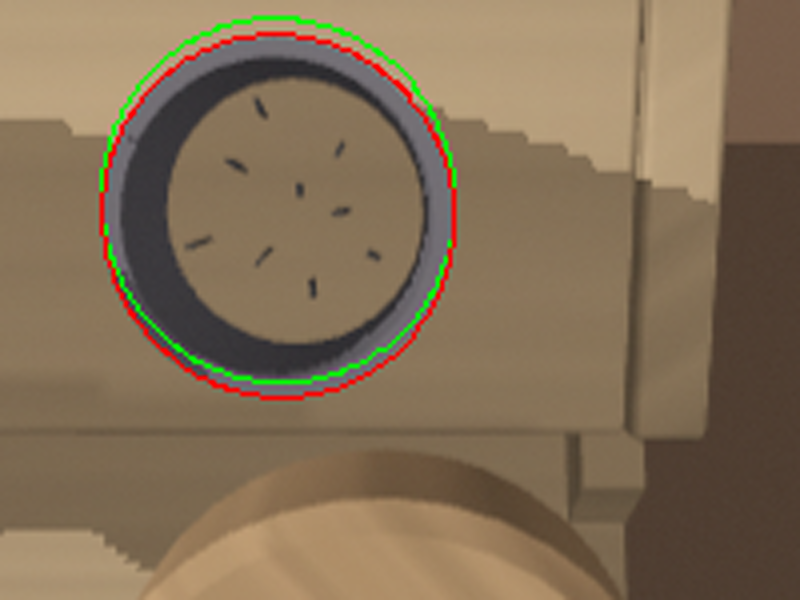

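Run:
```python
from step import *
plan(np.array([.625,-.0126,.1753]),np.array([-.0006,-.0005,.0305]),.128,.01,(.08,.06,.042,.013))
```

```text
rotvec deg [ 0.12 -0.51  0.01]
0.08 [ 0.5705 -0.0201  0.2711] delta cm [5.59 2.25 1.86]
0.06 [ 0.5804 -0.0188  0.2538] delta cm [6.59 2.38 0.13]
0.042 [ 0.5894 -0.0177  0.2382] delta cm [ 7.48  2.5  -1.43]
0.013 [ 0.6037 -0.0158  0.2131] delta cm [ 8.92  2.68 -3.94]
```

Request:
move_arm(steps=[-1, 1, 0.5, 1.4, 0.1, -0.5, 0, -1, 2.3, 0.9, 0.46, 0, 0, 0, -1, 2.29, 0.85, 0, 0, 0, 0, -1, 1, 0.13, -1.73, 0, 0, 0, -1, 0.5, 0.06, -0.87, 0, 0, 0, -1, 0.39, 0.06, -0.69, 0, 0, 0, -1, 0, 0, 0, 0, 0, 0, -1, 0, 0, 0, 0, 0, 0])

```text
t: 21.9
eef_pos: [0.589, -0.0179, 0.2382]
tool_rot: [-0.017, 0.963, 0.062, 0.263]
contact_force: [-0.0, -1.0, -1.5]
gripper_width: 0.368
```

Run:
```python
from step import *
plan(np.array([.625,-.0126,.1753]),np.array([-.0006,-.0005,.0305]),.128,.01,(.042,.033,.013))
c=cams.read_camera('scene');b=(270,200,370,300);cv2.imwrite(f'pics/scene10.png',cv2.resize(c['pixels'][b[1]:b[3],b[0]:b[2],::-1],None,fx=6,fy=6,interpolation=cv2.INTER_CUBIC))
```

```text
rotvec deg [ 0.03 -0.03  0.03]
0.042 [ 0.5894 -0.0177  0.2382] delta cm [0.03 0.02 0.  ]
0.033 [ 0.5938 -0.0171  0.2304] delta cm [ 0.48  0.08 -0.78]
0.013 [ 0.6037 -0.0158  0.2131] delta cm [ 1.47  0.21 -2.51]
```

View pics/scene10.png

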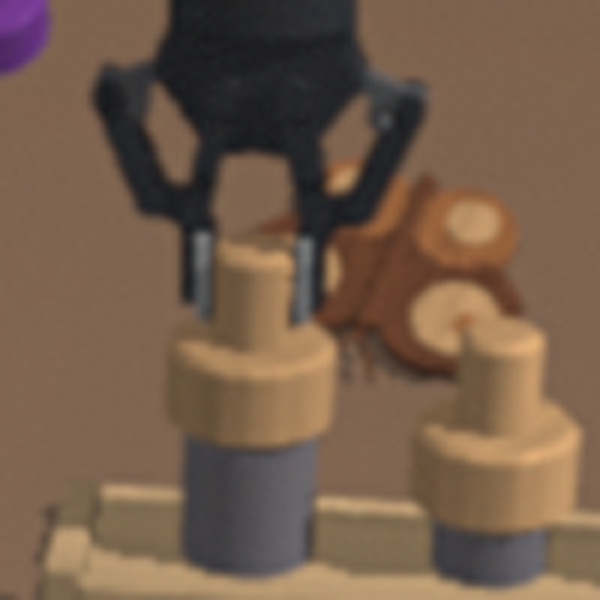

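Aligned; advancing along the tube axis.

Request:
move_arm(steps=[-1, 0.15, 0.02, -0.26, 0, 0, 0, -1, 0.15, 0.02, -0.26, 0, 0, 0, -1, 0.15, 0.02, -0.26, 0, 0, 0, -1, 0.15, 0.02, -0.26, 0, 0, 0, -1, 0, 0, 0, 0, 0, 0])

```text
t: 22.45
eef_pos: [0.5954, -0.0168, 0.2273]
tool_rot: [-0.017, 0.963, 0.062, 0.263]
contact_force: [-0.8, 0.4, -1.0]
gripper_width: 0.372
```

No contact at d≈30 mm, where the first cap had stopped, so it's going in.

Request:
move_arm(steps=[-1, 0.15, 0.02, -0.26, 0, 0, 0, -1, 0.15, 0.02, -0.26, 0, 0, 0, -1, 0.15, 0.02, -0.26, 0, 0, 0, -1, 0.15, 0.02, -0.26, 0, 0, 0, -1, 0, 0, 0, 0, 0, 0])

```text
t: 22.95
eef_pos: [0.6014, -0.016, 0.2169]
tool_rot: [-0.017, 0.963, 0.062, 0.263]
contact_force: [-0.8, 0.0, -1.0]
gripper_width: 0.376
```

Request:
move_arm(steps=[-1, 0.15, 0.02, -0.26, 0, 0, 0, -1, 0.1, 0.01, -0.17, 0, 0, 0, -1, 0.1, 0.01, -0.17, 0, 0, 0, -1, 0, 0, 0, 0, 0, 0])

```text
t: 23.35
eef_pos: [0.6049, -0.0157, 0.2115]
tool_rot: [-0.017, 0.963, 0.062, 0.263]
contact_force: [-0.8, 0.6, -0.1]
gripper_width: 0.37
```

Request:
move_arm(steps=[-1, 0.1, 0.01, -0.17, 0, 0, 0, -1, 0.1, 0.01, -0.17, 0, 0, 0, -1, 0, 0, 0, 0, 0, 0])

```text
t: 23.65
eef_pos: [0.6054, -0.0158, 0.2111]
tool_rot: [-0.016, 0.963, 0.062, 0.263]
contact_force: [-37.2, -2.4, 41.9]
gripper_width: 0.376
```

Request:
move_arm(steps=[-1, -0.12, -0.01, 0.2, 0, 0, 0, -1, 0, 0, 0, 0, 0, 0, 1, 0, 0, 0, 0, 0, 0, 1, 0, 0, 0, 0, 0, 0, 1, 0, 0, 0, 0, 0, 0, 1, 0, 0, 0, 0, 0, 0, 1, -0.5, -0.06, 0.87, 0, 0, 0, 1, -1, -0.12, 1.73, 0, 0, 0])

```text
t: 24.45
eef_pos: [0.59, -0.0171, 0.2353]
tool_rot: [-0.017, 0.963, 0.062, 0.262]
contact_force: [-0.5, 0.8, 0.4]
gripper_width: 1.003
```

Request:
move_arm(steps=[1, -1.5, -0.2, 2.6, 0, 0, 0, 1, -1.5, -0.2, 2.6, 0, 0, 0, 1, -1.5, -0.2, 2.6, 0, 0, 0, 1, -1, -2, 3, 0, 0, 0, 1, -2, -4, 0, 0, 0, 0, 1, -1, -4, 0, 0, 0, 0, 1, 0, 0, 0, 0, 0, 0, 1, 0, 0, 0, 0, 0, 0])

```text
t: 25.25
eef_pos: [0.5053, -0.124, 0.3445]
tool_rot: [-0.016, 0.963, 0.061, 0.263]
contact_force: [0.5, -0.2, -0.2]
gripper_width: 0.999
```

Run:
```python
from step import *
c=snap('scene','scene11.png');b=(270,220,430,340);cv2.imwrite(f'pics/scene11c.png',cv2.resize(c['pixels'][b[1]:b[3],b[0]:b[2],::-1],None,fx=5,fy=5,interpolation=cv2.INTER_CUBIC))
snap('top','top11.png')
```

View pics/scene11c.png

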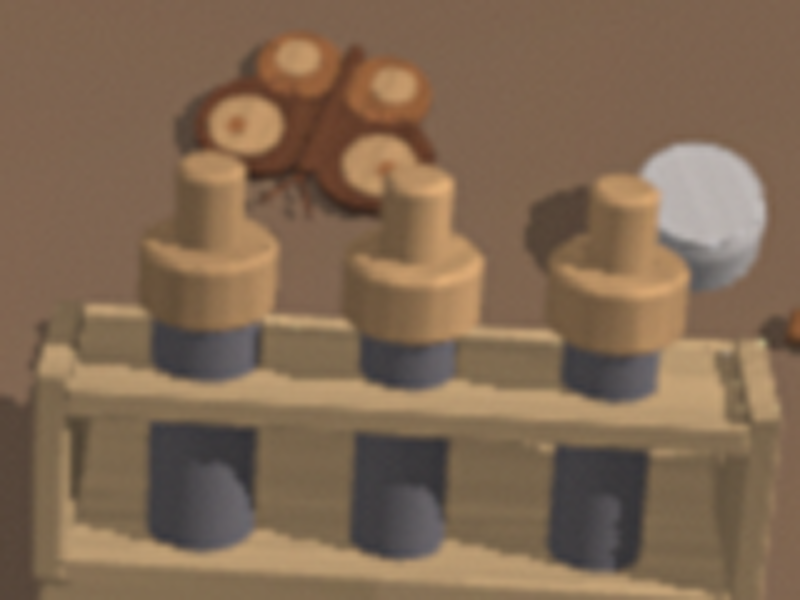

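View pics/top11.png

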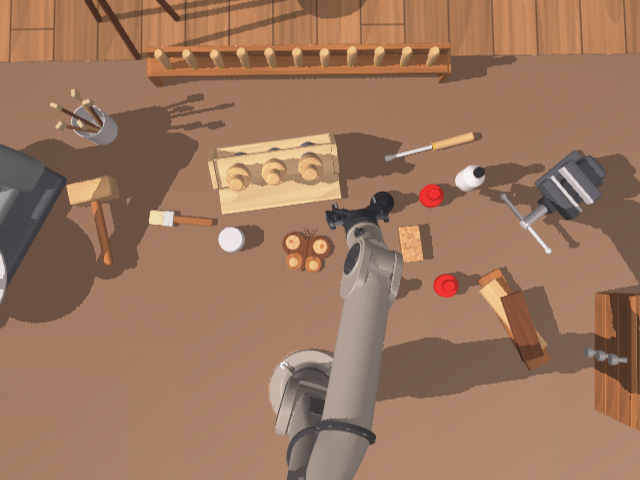

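Run:
```python
from station import order,status
print(status.get_obs()['t'],order.hand_in())
```

```text
the job is handed in; nothing more can be done
25.35 None
```

Both loose beech caps are on their own tubes and pushed home, and the job is handed in at 25.35 s of the 64 s allowed.

- **First cap** (the one nearest the rack): I tried it on the wide tube in the right place. It stopped about 18 mm short at the rim and did not move under about 60 N, so I took it off. It then slid onto the thin tube in the left place and met a firm stop at home depth.
- **Second cap:** it slid onto the wide tube in the right place without resistance, then met a hard stop of about 55 N at home depth.

**Last checks:**
- After releasing, I compared both caps with the fixed middle cap in the scene picture. All three sit level, with the same length of tube showing below each cap, to about 1 mm. I did not measure the final cap poses more closely than that.
- The top picture shows the sanding block, gouge, inlay, wax tin, glue, brush and the red and black look-alikes where they were. The arm hides the purple look-alike in that picture. It was still in its place while I was picking up the second cap.
- The gripper was clear of everything when I handed in.

**Checks that disagreed:** my wrist-camera estimates of the tube mouths differed by 2–4 mm between views. I corrected the first cap's approach from a later view, and the second cap's after letting the arm settle and looking again. While I pushed on the wrong tube, the first cap slipped a few millimetres and about 2–3° in the jaws. I allowed for that before placing it.

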